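# Set a sprung edge guide by the drag of a feeler blade

### The arm

A 6-joint arm with a two-finger parallel gripper is mounted at the origin on the work surface. World frame = base frame: x ahead of the robot, y to its left, z up, the work surface at z = 0. Lengths are in m, angles in rad, forces in N, time in s.
With the tool pointing down it reaches from about 0.4 to 0.825 m from the base axis. Payload 7 kg.
Tool frame: the origin (TCP) lies midway between the tips of the shut fingers; the grasp point (between the pads) lies 19 mm behind it; y points along the fingers, z is the direction in which the jaws open and shut, and the axes are right-handed (so a half turn about y gives the same grasp; the last joint's range is limited). The gripper opens to 88 mm and grips with 3 to 60 N. Pads are 19 mm wide; open, the fingers measure 130 mm over their backs; the gripper's body (78 mm by 193 mm) begins 47 mm behind the grasp point.
Start: joints at [1.462, 0.359, 0.012, 0, -1.224, -0.288], TCP at [0.261, 0.623, 0.227] pointing down, gripper open.
Joint ranges: [-3.07, 3.07], [-1.43, 2.12], [-1.02, 1.25], [-3.03, 1.67], [-3.05, -0], [-3.03, 3.03]. Speed limits (rad/s): [2.39, 2.39, 3.01, 3.14, 3.14, 3.14].

### API

Orientations are given as [roll, pitch, yaw] about the fixed x, y, z axes, in that order (R = Rz(yaw) Ry(pitch) Rx(roll)).
In Python, from station import arm gives the robot as it stands.
- The arm moves only by the tool move_arm, never from a script. Its argument "deltas" is a list of rows, each an object with "dp": the shift along the tool's x, y, z in mm, a list of three; "rotation": the turn, a rotation vector about the tool's x, y, z in degrees, a list of three. A call has 1 to 5 rows; each row shifts and turns the pose as measured when the row begins, along the tool's axes as they then stand; what a row does not reach is not made up. A row lasts 1/12 s, in which the tool goes at most 41.7 mm and 7.16 degrees, less where a joint would pass 70% of its speed; a pose out of reach is approached as far as the arm can. A call is refused whole if a number of a shift passes 41.7 or a number of a turn 7.16, either way. A call with a gripper value outside its range is refused whole. "jaw" is the closure in counts, from 0 (fully open) to 255 (shut), set as the call begins (left out, the last holds). The fingers move at their own pace and stop on an object; "squeeze" is the grip in N (left out, the last holds). Time passes only in rows, so rows that do not move let the fingers close. It gives the time, the measured TCP pose, the force and the opening at its end, in the units of the state.
- arm.get_state(): the state, without advancing time (a new reading comes with each control period).
- arm.grab_frame(name): name is "scene" or "top"; returns a dict with "pixels" (400x640x3 uint8, red, green, blue), "z_map" (400x640 float32, m along the optical axis (not along the pixel's ray), 0 where there is no reading), "fx", "fy", "cx", "cy" (pixels), "k1" (the pictures are not rectified: a ray, as slopes to the right and down, at radius r is drawn at 1 + k1 r^2 times it, then the intrinsics apply), "cam_to_world" (4x4, takes a point from camera to world coordinates). Camera axes: x right, y down, z forward; pixel columns grow to the right and rows downward; lengths in m; the calibration is good to about 2 mm. A picture is of the moment at which its call begins.
- arm.job_done(): hands the job in, once; it reports no verdict.
The state is a dict: "t": time; "q": joint angles; "qd": joint speeds; "joint_efforts": joint torques, N m; "eef_pos": TCP position; "ee_rot": TCP orientation; "force": force on the tool from outside, world axes, zero at the start; "moment": the same for the moment, N m; "width": finger opening in m.
Only numpy, scipy, OpenCV 4.12 (cv2) and the standard library are available. Lean on these libraries where they do the work, as an engineer would, in place of code of your own. Each camera call takes 0.05 s, during which the arm holds its last target.

### The job

Set the edge jig with the feeler blade: take the blade from its wooden stand, stand it on the floor of the gap between the sprung steel shoe and the stone fence, and slide the guide up until the shoe nips the blade. Then draw the blade straight up by about 15 mm and feel the pull: it should be a light but definite drag of about 6 N, so reset the guide if it is not. Leave the blade hanging upright in the gap by its own drag, never jam it hard, and disturb nothing else.

Things in the scene. Friction and masses are not known exactly. Their poses are not given: they have to be found in the camera images.
- blade: Loose feeler blade, 120 g (weight 1.2 N), upright in the stand at the start (may lean 0.07 rad). Steel blade 5 mm thick (its x), 26 mm wide (its y), z = 0 to 76 mm; black handle 14 mm thick (x), 26 mm wide (y), z = 76 to 110 mm. Origin: centre of the foot's underside, z up the blade. Best pinched across the 26 mm (along y) at z = 92 mm, so that the fingers do not press it on the fence.
- stand: Fixed wooden block 60 x 90 x 42 mm (x, y, z), origin at the centre of its underside, with a slot 7 mm (x) by 30 mm (y) open at the top, floor at z = 12 mm. The blade stands in it, blade's y along the stand's y.
- jig: Fixed edge jig: steel base plate x = -105 to 125 mm, 120 mm wide (y), 12 mm thick; origin at its underside. A stone fence stands on it: working face, looking to -x, at x = 60 mm, top at z = 60 mm, y = -60 to 60 mm. The gap lies between this face and the guide's shoe, 9 to 25 mm wide at the start; its floor is the plate's top.
- gap (a point): Point on the gap's floor (z = 12 mm in the jig), 2.5 mm before the fence's face: centre of the blade's foot when it stands against the fence. Axes as the jig's: x across the gap to the fence, y along the gap and along the blade's 26 mm width. The pull that draws a nipped blade is its weight plus 1.2 x squeeze while it slides, about 0.9 x squeeze just after the hand stops, each +-20 %.
- guide: Guide, slides along the jig's +x (to the fence), 30 mm of travel, stays where left (friction 11 N). Axes as the jig's; origin under its grey block (70 x 68 x 34 mm), 13 mm above the table. In front a steel shoe 50 mm wide (y), z = 2 to 42 mm, sprung towards the fence: face 71 mm ahead of the origin, +-6 mm (a hidden screw setting). It yields up to 12 mm: 1 N at first touch, 2 N more per mm.
- post (a point): Point at mid-height, where to grip or push, on the axis of the guide's upright round black post: 24 mm diameter, 36 mm high, from 22 mm below this point to 14 mm above it, standing on the grey block. Moves with the guide; axes as the jig's.
- tin: Bystander: loose closed round metal tin, 80 mm diameter, 100 mm high; origin at the centre of its underside. Stands on the other side of the jig from the stand.
- spray: Bystander: loose closed round-shouldered metal bottle with a white cap, 56 mm diameter, 120 mm high, beside the jig; origin at the centre of its underside.
- puck: Bystander: loose grey polishing disc, 90 mm diameter, 12 mm thick, with a short stub 32 mm in diameter up to z = 34 mm, beside the jig; origin at the centre of its underside.
There are look-alikes about, which are no part of the job. What is shaped like the blade but red or turquoise is not meant.

How it is judged:
On the way, in this order (a step that is already met when the one before it is completed fails the run):
1. the blade stands with its foot on the floor of the gap (x of blade in the frame of jig between 0.03 and 0.068 m and y of blade in the frame of jig between -0.03 and 0.03 m and z of blade in the frame of jig below 0.017 m and angle between blade's own z axis and vertical below 0.6 rad), for 0.2 s.
2. the shoe nips the blade (more than 2.5 N) while it stands on the floor of the gap (x of blade in the frame of jig between 0.03 and 0.068 m and y of blade in the frame of jig between -0.03 and 0.03 m and z of blade in the frame of jig below 0.017 m and contact force between blade and guide above 2.5 N and contact force between blade and jig above 1.5 N), for 0.3 s.
At the end, for the whole second after the job is handed in: The blade hangs in the gap between shoe and fence, upright within 0.12 rad, its foot 7 to 28 mm above the gap's floor, at rest and let go; the shoe squeezes it with 3 to 8 N (a drag of about 4 to 10 N); guide let go; tin, bottle and disc within 20 mm of where they were (x of blade in the frame of jig between 0.03 and 0.068 m and y of blade in the frame of jig between -0.03 and 0.03 m and z of blade in the frame of jig between 0.019 and 0.04 m and contact force between blade and guide between 3 and 8 N and angle between blade's own z axis and vertical below 0.12 rad and linear speed of blade below 0.01 m/s and contact force between each of blade, guide and the fingers below 0.1 N and distance of each of tin, spray, puck from where it was at the start of the episode below 0.02 m); the robot touches nothing.
It fails at once if the blade is jammed: squeezed with more than 20 N by the guide, or pressed with more than 40 N on the jig (contact force between blade and guide above 20 N or contact force between blade and jig above 40 N).
It fails at once if a bystander is moved by more than 20 mm (distance of any of tin, spray, puck from where it was at the start of the episode above 0.02 m).
It also fails if it takes over 72 s, if anything falls off the work surface, if the arm or the gripper's body presses on something with over 40 N, if the wrist force passes 120 N, or if a joint passes its speed limit or range.

## Working session

There is one attempt and no reset: what is moved stays moved. The work goes in short steps, Python scripts to look and compute and a tool call to move; the robot and the scene stay as the last step left them, time stands still between calls to the robot, and variables do not carry over. Pictures are saved under pics/ and viewed, and the job is handed in when it is done.

Besides the shell and the picture viewer there is one more tool, called after ">>>" in YAML: its name, and indented under it one key for each argument. move_arm: Moves the arm, as the interface text tells. Its arguments: {"type":"object","properties":{"deltas":{"type":"array","items":{"type":"object","properties":{"dp":{"type":"array","items":{"type":"number"}},"rotation":{"type":"array","items":{"type":"number"}}}}},"jaw":{"type":"number"},"squeeze":{"type":"number"}},"required":["deltas"]}

```bash
mkdir -p pics; ls; cat > h.py <<'E'
import numpy as np, cv2, json, pickle
from station import arm
from scipy.spatial.transform import Rotation as R
def grab(n,tag):
    f=arm.grab_frame(n); pickle.dump(f,open(f'pics/{tag}.pkl','wb')); cv2.imwrite(f'pics/{tag}.png',f['pixels'][:,:,::-1]); return f
def load(tag): return pickle.load(open(f'pics/{tag}.pkl','rb'))
def ray(f,u,v):
    K=np.array([[f['fx'],0,f['cx']],[0,f['fy'],f['cy']],[0,0,1.]])
    p=cv2.undistortPoints(np.array([[[u,v]]],float),K,np.array([f['k1'],0,0,0,0.]))[0,0]
    T=np.array(f['cam_to_world']); return T[:3,3],T[:3,:3]@np.array([p[0],p[1],1.])
def onz(f,u,v,z):
    o,d=ray(f,u,v); return o+d*(z-o[2])/d[2]
def dep(f,u,v):
    o,d=ray(f,u,v); return o+d*f['z_map'][int(round(v)),int(round(u))]
def cloud(f):
    h,w=f['z_map'].shape; K=np.array([[f['fx'],0,f['cx']],[0,f['fy'],f['cy']],[0,0,1.]])
    g=np.stack(np.meshgrid(np.arange(w),np.arange(h)),-1).reshape(-1,1,2).astype(float)
    p=cv2.undistortPoints(g,K,np.array([f['k1'],0,0,0,0.])).reshape(h,w,2)
    z=f['z_map'][...,None]; T=np.array(f['cam_to_world'])
    return np.concatenate([p*z,z],-1)@T[:3,:3].T+T[:3,3]
def st():
    s=arm.get_state(); return {k:(np.round(s[k],4).tolist()) for k in ('t','q','eef_pos','ee_rot','force','moment','width')}
E
python3 - <<'E'
from h import *
f=grab('top','top0');g=grab('scene','scene0')
for x in(f,g): print(x['fx'],x['k1'],np.round(x['cam_to_world'],3).tolist())
print(st())
E
```

```text
pics
380.635155966471 -0.03524052203363103 [[0.025, -0.991, 0.135, 0.403], [-1.0, -0.024, 0.009, -0.028], [-0.006, -0.135, -0.991, 0.858], [0.0, 0.0, 0.0, 1.0]]
478.7775983375826 -0.04643567473482365 [[-0.789, 0.483, -0.38, 0.861], [0.615, 0.621, -0.487, 0.419], [0.001, -0.618, -0.786, 0.829], [0.0, 0.0, 0.0, 1.0]]
{'t': 0.1, 'q': [1.4621, 0.3593, 0.0111, -0.0003, -1.2241, -0.2881], 'eef_pos': [0.2607, 0.6221, 0.2257], 'ee_rot': [-1.5692, 0.0002, 2.7447], 'force': [0.6828, 0.5604, 0.2393], 'moment': [0.0412, -0.0247, 0.0302], 'width': 0.0876}
```

View pics/top0.png

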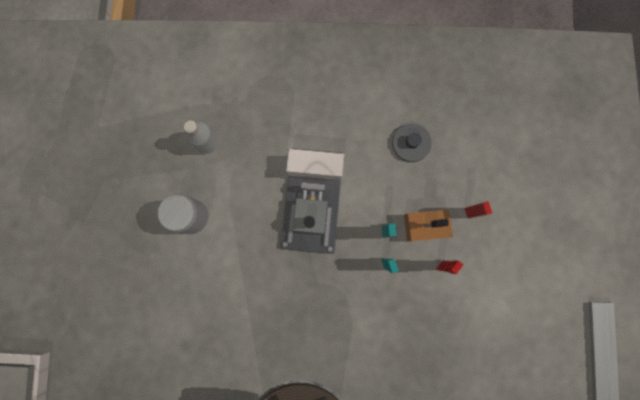

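View pics/scene0.png

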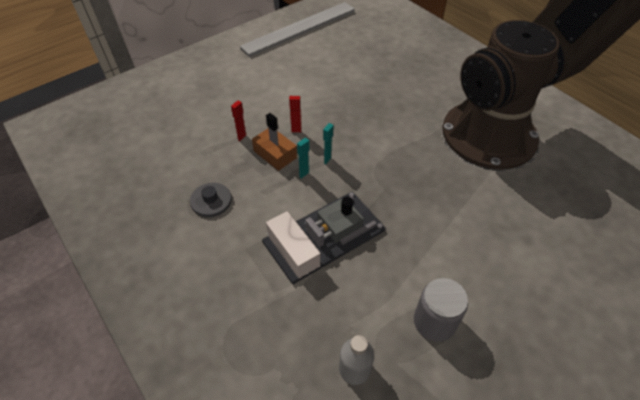

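The black-handled blade is in the brown stand at top (440,223) / scene (272,122). The look-alikes are red at top (480,210) and (450,267), and turquoise at (390,230) and (392,265). The jig is at top (312,200). Next I'll enlarge to confirm and measure.

```bash
python3 - <<'E'
from h import *
f=load('top0');g=load('scene0')
a=cv2.resize(f['pixels'][135:265,270:500],None,fx=3.4,fy=3.4,interpolation=cv2.INTER_CUBIC)
cv2.imwrite('pics/c1.png',a[:,:,::-1])
b=cv2.resize(g['pixels'][85:285,220:400],None,fx=3,fy=3,interpolation=cv2.INTER_CUBIC)
cv2.imwrite('pics/c2.png',b[:,:,::-1])
C=cloud(f)
# heights
np.set_printoptions(precision=3,suppress=True,linewidth=200)
for n,(u,v) in dict(blade=(440,223),stand=(415,230),fence=(315,165),post=(309,222),block=(300,212),plate=(285,250),table=(350,300),puck=(412,142),tin=(177,212),spray=(190,127)).items(): print(n,C[v,u])
G=cloud(g)
for n,(u,v) in dict(blade=(272,120),stand=(280,150),fence=(292,240),post=(347,202),block=(330,215)).items(): print(n,G[v,u])
E
```

```text
blade [ 0.459 -0.264  0.121]
stand [ 0.448 -0.234  0.043]
fence [ 0.58  -0.017  0.063]
post [ 0.457 -0.008  0.084]
block [0.481 0.012 0.045]
plate [ 0.399  0.046 -0.003]
table [ 0.293 -0.101 -0.002]
puck [ 0.645 -0.232  0.033]
tin [0.469 0.257 0.101]
spray [0.641 0.237 0.119]
blade [ 0.465 -0.255  0.12 ]
stand [ 0.463 -0.236  0.041]
fence [ 0.592 -0.011  0.06 ]
post [ 0.461 -0.004  0.082]
block [ 0.489 -0.022  0.043]
```

View pics/c1.png

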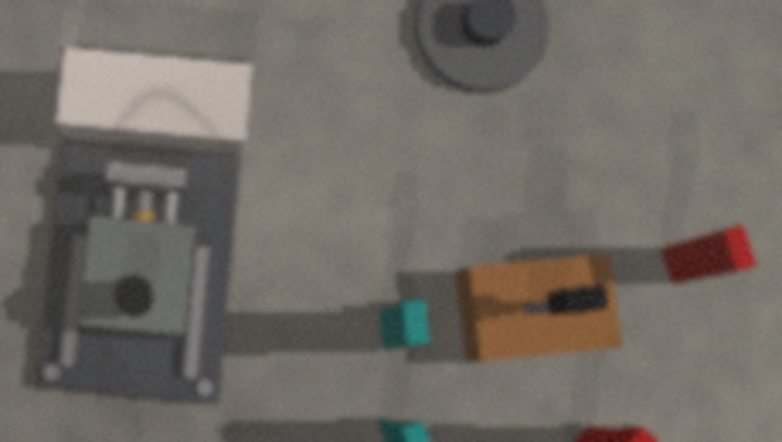

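View pics/c2.png

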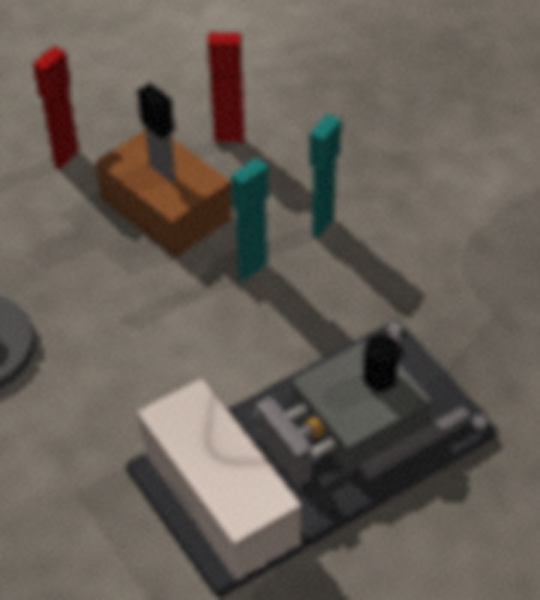

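Confirmed: the black-handled, steel-grey blade stands in the brown stand (crop 1: 577,298; handle toward the image right). The fence, shoe and post are clear. Now I'll get the precise frames.

```bash
cat > m.py <<'E'
from h import *
np.set_printoptions(precision=4,suppress=True,linewidth=200)
def rect(f,mask,z,name):
    n,l,s,c=cv2.connectedComponentsWithStats(mask.astype(np.uint8)); i=1+np.argmax(s[1:,4])
    cs,_=cv2.findContours((l==i).astype(np.uint8),cv2.RETR_EXTERNAL,cv2.CHAIN_APPROX_NONE)
    P=np.array([onz(f,*p[0],z)[:2] for p in max(cs,key=len)])
    (c,sz,a)=cv2.minAreaRect((P*1000).astype(np.float32))
    print(name,'px',s[i,4],s[i,:4],'c',np.array(c),'size',np.array(sz),'ang',a); return P
def sub(shape,u0,u1,v0,v1):
    m=np.zeros(shape,bool); m[v0:v1,u0:u1]=1; return m
E
python3 - <<'E'
from m import *
for tag in('top0','scene0'):
    f=load(tag);C=cloud(f);p=f['pixels'].astype(int);s=p.shape[:2];hsv=cv2.cvtColor(f['pixels'],cv2.COLOR_RGB2HSV).astype(int)
    roi=lambda a,b:(C[...,0]>a[0])&(C[...,0]<a[1])&(C[...,1]>b[0])&(C[...,1]<b[1])&(f['z_map']>0)
    H=C[...,2]
    print(tag)
    rect(f,roi((.5,.65),(-.12,.1))&(H>.053)&(H<.07)&(p.sum(2)>420),.06,'fence')
    rect(f,roi((.38,.54),(-.4,-.17))&(H>.033)&(H<.05)&(hsv[...,0]<18)&(hsv[...,1]>110),.042,'stand')
    m=roi((.38,.54),(-.32,-.19))&(H>.085)&(H<.135)&(p.max(2)<60)
    rect(f,m,.122,'handle'); print(C[m].mean(0),C[m].min(0),C[m].max(0))
    m=m&(H>.117); print('top',m.sum(),C[m].mean(0)); 
    m=roi((.43,.5),(-.04,.04))&(H>.075)&(H<.095)
    rect(f,m,.083,'post'); print(C[m].mean(0))
    m=roi((.5,.56),(-.07,.05))&(H>.045)&(H<.066)&(p.sum(2)<420)
    if m.sum(): rect(f,m,.055,'shoe'); print(C[m].mean(0))
    m=roi((.40,.54),(-.07,.05))&(H>.04)&(H<.055)
    rect(f,m,.047,'block')
E
```

```text
top0
fence px 1229 [287 149  57  27] c [587.2627 -16.4717] size [118.7881  48.7881] ang 85.85733795166016
stand px 969 [407 211  45  30] c [ 460.1712 -265.4919] size [58.1032 91.4727] ang 6.447832107543945
handle px 93 [431 219  17   8] c [ 458.815  -261.2532] size [10.91  32.265] ang 9.396186828613281
[ 0.4593 -0.2633  0.1158] [ 0.4527 -0.2781  0.0904] [ 0.4668 -0.2535  0.1233]
top 69 [ 0.4596 -0.2661  0.1197]
post px 103 [303 216  12  12] c [458.0963  -6.3676] size [21.6651 21.5975] ang 46.5772705078125
[ 0.4581 -0.0065  0.0819]
shoe px 139 [301 183  23   8] c [535.2309 -11.9932] size [48.3562 13.1372] ang 85.60313415527344
[ 0.526  -0.0132  0.0508]
block px 919 [292 199  35  35] c [473.0734  -7.7824] size [67.678  69.9053] ang 85.89338684082031
scene0
fence px 1321 [266 212  53  54] c [587.9592 -16.074 ] size [118.4673  49.5294] ang 85.70362854003906
stand px 673 [252 129  44  32] c [ 462.2537 -262.1225] size [64.3762 96.0296] ang 6.630840301513672
handle px 153 [266 113  12  19] c [ 470.287  -248.8593] size [58.2012 21.7168] ang 61.73727798461914
[ 0.4622 -0.2625  0.1076] [ 0.4523 -0.2792  0.085 ] [ 0.4684 -0.2499  0.1216]
top 47 [ 0.4602 -0.2644  0.1195]
post px 103 [341 197  13  11] c [460.5291  -4.3394] size [24.9226 22.6622] ang 37.884918212890625
[ 0.4597 -0.0054  0.0808]
shoe px 166 [306 217  18  22] c [538.4877 -10.1587] size [53.057  14.8708] ang 85.46735382080078
[ 0.5274 -0.0099  0.0508]
block px 840 [318 198  46  37] c [475.7222  -5.271 ] size [71.2917 70.9715] ang 86.79896545410156
```

```bash
cat > plan.py <<'E'
from m import *
def plan(tgt,yaw,n=None,step=38,rot=6.8,pitchroll=(-np.pi/2,0)):
    """ideal rows to TCP tgt(mm, world) with tool down & yaw(rad)"""
    s=arm.get_state(); p=np.array(s['eef_pos'])*1000; Rm=R.from_euler('xyz',s['ee_rot'])
    Rt=R.from_euler('xyz',[pitchroll[0],pitchroll[1],yaw]); d=np.array(tgt)-p
    rv=(Rm.inv()*Rt).as_rotvec(degrees=True)
    N=max(1,int(np.ceil(max(np.linalg.norm(d)/step,np.linalg.norm(rv)/rot)))) if n is None else n
    print('at',p,'rpy deg',np.degrees(s['ee_rot']),'t',round(s['t'],2),'F',np.round(s['force'],2),'w',round(s['width']*1000,1),'N',N)
    for i in range(N):
        Ri=Rm*R.from_rotvec(rv*i/N,degrees=True)
        print(i,'dp',np.round(Ri.inv().apply(d/N),1).tolist(),'rot',np.round(rv/N,2).tolist())
E
python3 - <<'E'
from plan import *
f=load('top0')
for n,p in dict(t1=(392,226),t2=(393,264),r1=(488,207),r2=(458,267)).items(): print(n,onz(f,*p,.11),dep(f,*p))
plan([500,180,230],0.9)
E
```

```text
t1 [ 0.4514 -0.1723  0.11  ] [ 0.4517 -0.1732  0.1054]
t2 [ 0.3777 -0.1743  0.11  ] [ 0.3776 -0.1747  0.1075]
r1 [ 0.4935 -0.3636  0.11  ] [ 0.494  -0.3653  0.1061]
r2 [ 0.3747 -0.3009  0.11  ] [ 0.3747 -0.3014  0.1087]
at [260.7055 622.1225 225.6901] rpy deg [-89.9109   0.0088 157.2615] t 0.1 F [0.68 0.56 0.24] w 87.6 N 16
0 dp [-24.5, -0.2, 19.7] rot [-0.0, 6.61, -0.01]
1 dp [-26.6, -0.2, 16.8] rot [-0.0, 6.61, -0.01]
2 dp [-28.3, -0.2, 13.6] rot [-0.0, 6.61, -0.01]
3 dp [-29.7, -0.2, 10.2] rot [-0.0, 6.61, -0.01]
4 dp [-30.7, -0.2, 6.8] rot [-0.0, 6.61, -0.01]
5 dp [-31.3, -0.3, 3.2] rot [-0.0, 6.61, -0.01]
6 dp [-31.4, -0.3, -0.4] rot [-0.0, 6.61, -0.01]
7 dp [-31.2, -0.3, -4.0] rot [-0.0, 6.61, -0.01]
8 dp [-30.5, -0.3, -7.6] rot [-0.0, 6.61, -0.01]
9 dp [-29.4, -0.3, -11.1] rot [-0.0, 6.61, -0.01]
10 dp [-27.9, -0.3, -14.4] rot [-0.0, 6.61, -0.01]
11 dp [-26.1, -0.3, -17.5] rot [-0.0, 6.61, -0.01]
12 dp [-23.9, -0.3, -20.4] rot [-0.0, 6.61, -0.01]
13 dp [-21.4, -0.3, -23.0] rot [-0.0, 6.61, -0.01]
14 dp [-18.6, -0.3, -25.3] rot [-0.0, 6.61, -0.01]
15 dp [-15.6, -0.3, -27.3] rot [-0.0, 6.61, -0.01]
```

>>> move_arm:
  deltas:
    - {"dp": [-25,0,20],"rotation": [0,6.6,0]}
    - {"dp": [-27,0,17],"rotation": [0,6.6,0]}
    - {"dp": [-28,0,14],"rotation": [0,6.6,0]}
    - {"dp": [-30,0,10],"rotation": [0,6.6,0]}
    - {"dp": [-31,0,7],"rotation": [0,6.6,0]}
  jaw: 90
  squeeze: 20

```text
t: 0.52
eef_pos: [0.3342, 0.481, 0.2211]
ee_rot: [-1.565, 0.005, 2.155]
force: [0.4, -0.7, 0.0]
width: 0.0604
```

>>> move_arm:
  deltas:
    - {"dp": [-31,0,3],"rotation": [0,6.6,0]}
    - {"dp": [-31,0,0],"rotation": [0,6.6,0]}
    - {"dp": [-31,0,-4],"rotation": [0,6.6,0]}
    - {"dp": [-31,0,-8],"rotation": [0,6.6,0]}
    - {"dp": [-29,0,-11],"rotation": [0,6.6,0]}

```text
t: 0.93
eef_pos: [0.4065, 0.3331, 0.2204]
ee_rot: [-1.567, 0.01, 1.55]
force: [0.8, -0.3, 0.3]
width: 0.0566
```

```bash
python3 -c "
from plan import *
plan([490,-100,210],0.1126)"
```

```text
at [406.5371 333.1428 220.36  ] rpy deg [-89.7741   0.5644  88.7832] t 0.93 F [ 0.83 -0.28  0.26] w 56.6 N 13
0 dp [-33.2, 1.1, -7.1] rot [0.02, 6.33, -0.05]
1 dp [-32.2, 1.1, -10.7] rot [0.02, 6.33, -0.05]
2 dp [-30.8, 1.0, -14.2] rot [0.02, 6.33, -0.05]
3 dp [-29.0, 1.0, -17.5] rot [0.02, 6.33, -0.05]
4 dp [-26.9, 1.0, -20.6] rot [0.02, 6.33, -0.05]
5 dp [-24.5, 0.9, -23.5] rot [0.02, 6.33, -0.05]
6 dp [-21.7, 0.9, -26.0] rot [0.02, 6.33, -0.05]
7 dp [-18.7, 0.9, -28.3] rot [0.02, 6.33, -0.05]
8 dp [-15.5, 0.9, -30.2] rot [0.02, 6.33, -0.05]
9 dp [-12.1, 0.9, -31.7] rot [0.02, 6.33, -0.05]
10 dp [-8.5, 0.8, -32.8] rot [0.02, 6.33, -0.05]
11 dp [-4.8, 0.8, -33.6] rot [0.02, 6.33, -0.05]
12 dp [-1.1, 0.8, -33.9] rot [0.02, 6.33, -0.05]
```

>>> move_arm:
  deltas:
    - {"dp": [-33,0,-7],"rotation": [0,6.5,0]}
    - {"dp": [-32,0,-11],"rotation": [0,6.5,0]}
    - {"dp": [-31,0,-14],"rotation": [0,6.5,0]}
    - {"dp": [-29,0,-18],"rotation": [0,6.5,0]}
    - {"dp": [-27,0,-21],"rotation": [0,6.5,0]}

```text
t: 1.35
eef_pos: [0.4368, 0.1576, 0.2205]
ee_rot: [-1.573, 0.013, 0.953]
force: [0.5, 1.3, -0.2]
width: 0.0569
```

>>> move_arm:
  deltas:
    - {"dp": [-25,0,-24],"rotation": [0,6.5,0]}
    - {"dp": [-22,0,-26],"rotation": [0,6.5,0]}
    - {"dp": [-19,0,-28],"rotation": [0,6.5,0]}
    - {"dp": [-16,0,-30],"rotation": [0,6.5,0]}
    - {"dp": [-12,0,-32],"rotation": [0,6.5,0]}

```text
t: 1.77
eef_pos: [0.4561, -0.0205, 0.2222]
ee_rot: [-1.579, 0.01, 0.358]
force: [1.0, 1.0, 0.3]
width: 0.0565
```

```bash
python3 -c "
from plan import *
plan([460,-265,180],0.1126)"
```

```text
at [456.1145 -20.4941 222.1502] rpy deg [-90.4696   0.5451  20.4911] t 1.77 F [0.97 0.96 0.27] w 56.5 N 7
0 dp [-11.6, 6.4, -32.9] rot [0.08, 2.01, -0.07]
1 dp [-10.5, 6.3, -33.3] rot [0.08, 2.01, -0.07]
2 dp [-9.3, 6.3, -33.6] rot [0.08, 2.01, -0.07]
3 dp [-8.2, 6.2, -33.9] rot [0.08, 2.01, -0.07]
4 dp [-7.0, 6.2, -34.2] rot [0.08, 2.01, -0.07]
5 dp [-5.8, 6.1, -34.4] rot [0.08, 2.01, -0.07]
6 dp [-4.6, 6.1, -34.6] rot [0.08, 2.01, -0.07]
```

>>> move_arm:
  deltas:
    - {"dp": [-12,4,-34],"rotation": [0.1,2,-0.1]}
    - {"dp": [-11,4,-34],"rotation": [0.1,2,-0.1]}
    - {"dp": [-10,4,-34],"rotation": [0.1,2,-0.1]}
    - {"dp": [-8,4,-34],"rotation": [0.1,2,-0.1]}
    - {"dp": [-7,4,-34],"rotation": [0,2,0]}

```text
t: 2.18
eef_pos: [0.4557, -0.2061, 0.2035]
ee_rot: [-1.572, -0.002, 0.169]
force: [0.9, 0.7, 0.6]
width: 0.0567
```

```bash
python3 -c "
from plan import *
plan([460,-265,180],0.1126)"
```

```text
at [ 455.6981 -206.0948  203.5164] rpy deg [-90.0911  -0.0875   9.6876] t 2.18 F [0.92 0.68 0.64] w 56.7 N 2
0 dp [-2.9, 11.8, -29.4] rot [0.04, 1.62, 0.05]
1 dp [-2.0, 11.8, -29.5] rot [0.04, 1.62, 0.05]
```

>>> move_arm:
  deltas:
    - {"dp": [-3,12,-30],"rotation": [0,1.6,0]}
    - {"dp": [-2,12,-29],"rotation": [0,1.6,0]}
    - {"dp": [0,0,0],"rotation": [0,0,0]}

```text
t: 2.43
eef_pos: [0.4582, -0.273, 0.1775]
ee_rot: [-1.572, -0.001, 0.104]
force: [0.4, 0.5, 0.2]
width: 0.0567
```

```bash
python3 -c "
from plan import *
plan([460,-265,85],0.1126)
grab('scene','s1')
f=grab('top','t1')
cv2.imwrite('pics/t1c.png',cv2.resize(f['pixels'][150:300,350:510,::-1],None,fx=3.5,fy=3.5))
"
```

```text
at [ 458.2007 -273.0112  177.4967] rpy deg [-90.0804  -0.0364   5.943 ] t 2.43 F [0.42 0.54 0.18] w 56.7 N 3
0 dp [0.9, 30.8, 2.6] rot [0.03, -0.17, 0.01]
1 dp [0.9, 30.8, 2.6] rot [0.03, -0.17, 0.01]
2 dp [0.9, 30.8, 2.6] rot [0.03, -0.17, 0.01]
```

View pics/s1.png

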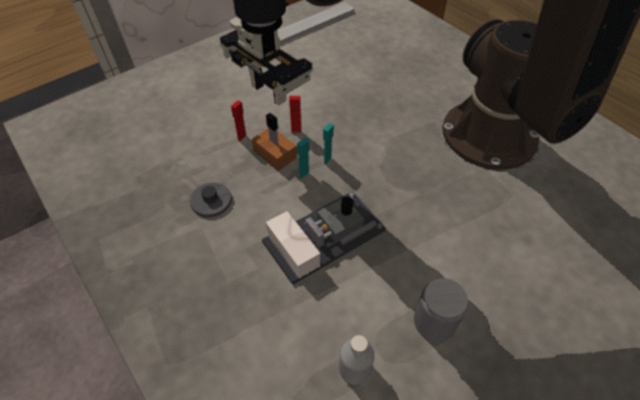

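The gripper hovers above the stand at scene (265,60), with the blade at (272,122). The look-alikes are clear of the fingers, so I'm descending.

>>> move_arm:
  deltas:
    - {"dp": [1,25,4],"rotation": [0,0,0]}
    - {"dp": [1,25,4],"rotation": [0,0,0]}
    - {"dp": [0,0,0],"rotation": [0,0,0]}

```text
t: 2.78
eef_pos: [0.4612, -0.2615, 0.13]
ee_rot: [-1.574, -0.007, 0.107]
force: [-0.6, 0.1, -0.9]
width: 0.0565
```

```bash
python3 -c "
from plan import *
plan([460,-265,85],0.1126)"
```

```text
at [ 461.2103 -261.4715  130.006 ] rpy deg [-90.1708  -0.3737   6.1247] t 2.78 F [-0.6   0.1  -0.91] w 56.5 N 2
0 dp [-0.9, 22.5, -1.6] rot [0.09, -0.16, 0.19]
1 dp [-0.9, 22.5, -1.7] rot [0.09, -0.16, 0.19]
```

>>> move_arm:
  deltas:
    - {"dp": [-1,22,-2],"rotation": [0,-0.2,0.2]}
    - {"dp": [-1,22,-1],"rotation": [0,-0.2,0.2]}
    - {"dp": [0,0,0],"rotation": [0,0,0]}

```text
t: 3.03
eef_pos: [0.4619, -0.2627, 0.0888]
ee_rot: [-1.576, -0.003, 0.12]
force: [-0.7, -0.8, -0.0]
width: 0.0567
```

```bash
python3 -c "
from plan import *
plan([460,-265,85],0.1126)
f=grab('scene','s2')
cv2.imwrite('pics/s2c.png',cv2.resize(f['pixels'][30:190,200:360,::-1],None,fx=3.5,fy=3.5,interpolation=cv2.INTER_CUBIC))
"
```

```text
at [ 461.9461 -262.6731   88.8134] rpy deg [-90.2781  -0.1544   6.8978] t 3.03 F [-0.73 -0.77 -0.01] w 56.7 N 1
0 dp [-2.2, 3.8, -2.1] rot [0.28, 0.45, 0.16]
```

View pics/s2c.png

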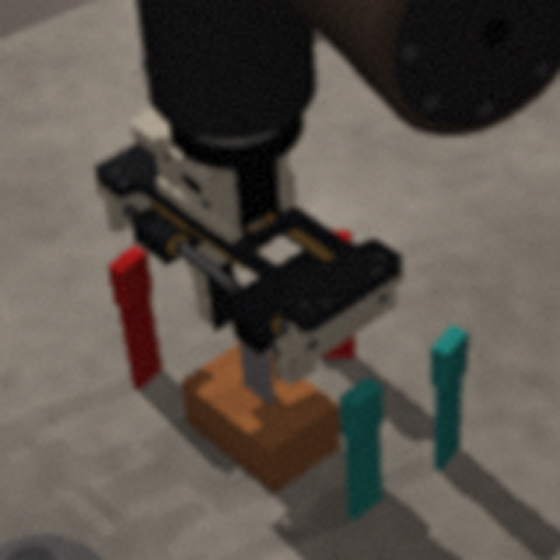

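The fingers straddle the handle (crop around 255,330), clear of the look-alikes. I'll trim the position and close.

>>> move_arm:
  deltas:
    - {"dp": [-2,4,-2],"rotation": [0.2,0.4,0.2]}
    - {"dp": [0,0,0],"rotation": [0,0,0]}

```text
t: 3.25
eef_pos: [0.4631, -0.2649, 0.0899]
ee_rot: [-1.574, -0.004, 0.116]
force: [0.4, 0.4, -0.2]
width: 0.0568
```

```bash
python3 -c "
from plan import *
plan([460,-265,85],0.1126)"
```

```text
at [ 463.0545 -264.8666   89.9307] rpy deg [-90.2082  -0.2191   6.6308] t 3.25 F [ 0.39  0.39 -0.16] w 56.8 N 1
0 dp [-3.1, 4.9, 0.2] rot [0.21, 0.18, 0.22]
```

>>> move_arm:
  deltas:
    - {"dp": [-3,5,0],"rotation": [0.2,0.2,0.2]}

```text
t: 3.33
eef_pos: [0.4619, -0.2655, 0.0871]
ee_rot: [-1.572, -0.004, 0.113]
force: [-0.0, -0.5, -0.0]
width: 0.0564
```

```bash
python3 -c "
from plan import *
plan([460,-265,85],0.1126)"
```

```text
at [ 461.8688 -265.4675   87.1343] rpy deg [-90.0917  -0.2238   6.4798] t 3.33 F [-0.01 -0.46 -0.05] w 56.4 N 1
0 dp [-1.8, 2.1, 0.7] rot [0.09, 0.03, 0.22]
```

>>> move_arm:
  deltas:
    - {"dp": [0,0,0],"rotation": [0,0,0]}

```text
t: 3.42
eef_pos: [0.4615, -0.2654, 0.0874]
ee_rot: [-1.572, -0.004, 0.113]
force: [-0.9, -0.2, 0.6]
width: 0.0564
```

```bash
python3 -c "
from plan import *
plan([460,-265,85],0.1126)"
```

```text
at [ 461.5335 -265.394    87.367 ] rpy deg [-90.0674  -0.2292   6.4494] t 3.42 F [-0.87 -0.16  0.64] w 56.4 N 1
0 dp [-1.5, 2.4, 0.6] rot [0.07, -0.0, 0.23]
```

>>> move_arm:
  deltas:
    - {"dp": [-2,3,0],"rotation": [0,0,0.3]}
    - {"dp": [-1,1,0],"rotation": [0,0,0]}

```text
t: 3.58
eef_pos: [0.4593, -0.2661, 0.0846]
ee_rot: [-1.573, -0.001, 0.112]
force: [-0.4, 0.0, 0.2]
width: 0.0571
```

>>> move_arm:
  deltas:
    - {"dp": [0,0,0],"rotation": [0,0,0]}
    - {"dp": [0,0,0],"rotation": [0,0,0]}
    - {"dp": [0,0,0],"rotation": [0,0,0]}
    - {"dp": [0,0,0],"rotation": [0,0,0]}
  jaw: 200
  squeeze: 15

```text
t: 3.92
eef_pos: [0.459, -0.2663, 0.0849]
ee_rot: [-1.573, -0.001, 0.112]
force: [0.4, -0.4, -0.3]
width: 0.0354
```

```bash
python3 -c "
from plan import *
plan([460,-265,85],0.1126)"
```

```text
at [ 458.9533 -266.2966   84.8676] rpy deg [-90.1262  -0.0556   6.4206] t 3.92 F [ 0.35 -0.4  -0.31] w 35.4 N 1
0 dp [1.2, -0.1, 1.2] rot [0.13, -0.03, 0.06]
```

>>> move_arm:
  deltas:
    - {"dp": [0,0,0],"rotation": [0,0,0]}
    - {"dp": [0,0,0],"rotation": [0,0,0]}
    - {"dp": [0,0,0],"rotation": [0,0,0]}
    - {"dp": [0,0,0],"rotation": [0,0,0]}

```text
t: 4.25
eef_pos: [0.4589, -0.2666, 0.0848]
ee_rot: [-1.573, -0.001, 0.112]
force: [-0.8, -1.8, -0.2]
width: 0.0257
```

>>> move_arm:
  deltas:
    - {"dp": [0,-10,0],"rotation": [0,0,0]}
    - {"dp": [0,-20,0],"rotation": [0,0,0]}
    - {"dp": [0,-20,0],"rotation": [0,0,0]}
    - {"dp": [0,-20,0],"rotation": [0,0,0]}
    - {"dp": [0,-20,0],"rotation": [0,0,0]}

```text
t: 4.67
eef_pos: [0.456, -0.2659, 0.1751]
ee_rot: [-1.57, 0.008, 0.111]
force: [1.0, -0.1, -0.4]
width: 0.0261
```

```bash
python3 -c "
from plan import *
import math
# gap pt
x=np.array([math.cos(-.0722),math.sin(-.0722)])
plan([556,-14,165],-.0722)
f=grab('scene','s3')
cv2.imwrite('pics/s3c.png',cv2.resize(f['pixels'][10:190,200:380,::-1],None,fx=3.2,fy=3.2,interpolation=cv2.INTER_CUBIC))
"
```

```text
at [ 455.9973 -265.859   175.1171] rpy deg [-89.9682   0.4863   6.3872] t 4.67 F [ 1.04 -0.11 -0.42] w 26.1 N 8
0 dp [15.9, 1.1, 29.9] rot [0.0, 1.32, -0.06]
1 dp [15.2, 1.2, 30.3] rot [0.0, 1.32, -0.06]
2 dp [14.5, 1.2, 30.6] rot [0.0, 1.32, -0.06]
3 dp [13.8, 1.2, 30.9] rot [0.0, 1.32, -0.06]
4 dp [13.1, 1.2, 31.2] rot [0.0, 1.32, -0.06]
5 dp [12.4, 1.2, 31.5] rot [0.0, 1.32, -0.06]
6 dp [11.7, 1.2, 31.8] rot [0.0, 1.32, -0.06]
7 dp [10.9, 1.3, 32.1] rot [0.0, 1.32, -0.06]
```

View pics/s3c.png

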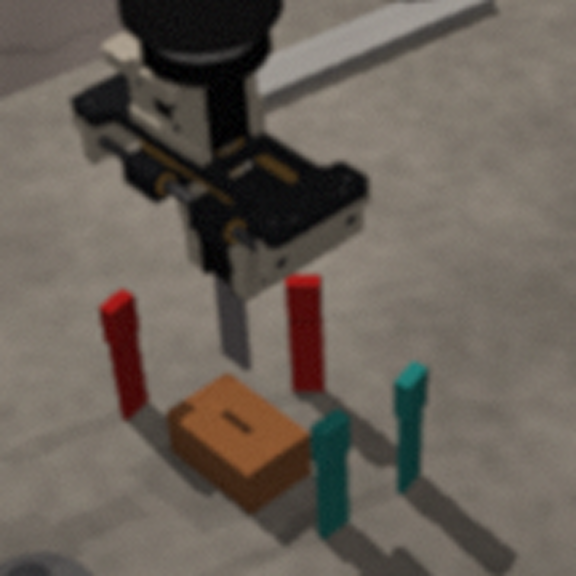

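The blade is out of the stand and held (width 26 mm), with its foot at crop (235,360). I'm carrying it to above the gap, slightly higher so it clears the turquoise one.

>>> move_arm:
  deltas:
    - {"dp": [16,-5,28],"rotation": [0,1.3,-0.1]}
    - {"dp": [16,-5,29],"rotation": [0,1.3,-0.1]}
    - {"dp": [15,0,30],"rotation": [0,1.3,-0.1]}
    - {"dp": [14,0,31],"rotation": [0,1.3,0]}
    - {"dp": [13,0,31],"rotation": [0,1.3,0]}

```text
t: 5.13
eef_pos: [0.5232, -0.1125, 0.1966]
ee_rot: [-1.573, -0.01, -0.015]
force: [0.5, -1.2, -1.2]
width: 0.0258
```

>>> move_arm:
  deltas:
    - {"dp": [13,0,32],"rotation": [0,1.3,0]}
    - {"dp": [12,0,32],"rotation": [0,1.3,0]}
    - {"dp": [11,0,32],"rotation": [0,1.3,0]}
    - {"dp": [0,0,0],"rotation": [0,0,0]}

```text
t: 5.47
eef_pos: [0.5655, -0.0081, 0.1999]
ee_rot: [-1.57, -0.013, -0.085]
force: [0.7, -0.9, -0.6]
width: 0.0262
```

```bash
python3 -c "
from plan import *
plan([556,-14,165],-.0722)"
```

```text
at [565.4518  -8.1273 199.8626] rpy deg [-89.9524  -0.7433  -4.8712] t 5.47 F [ 0.71 -0.89 -0.59] w 26.2 N 1
0 dp [-9.4, 34.7, -6.7] rot [-0.04, -0.73, 0.74]
```

>>> move_arm:
  deltas:
    - {"dp": [-10,15,-7],"rotation": [0,-0.7,0.7]}
    - {"dp": [-3,15,0],"rotation": [0,0,0]}
    - {"dp": [0,0,0],"rotation": [0,0,0]}

```text
t: 5.72
eef_pos: [0.5529, -0.0102, 0.1708]
ee_rot: [-1.569, -0.002, -0.067]
force: [-0.3, -0.4, -2.1]
width: 0.026
```

```bash
python3 -c "
from plan import *
plan([556,-14,165],-.0722)
f=grab('scene','s4')
cv2.imwrite('pics/s4c.png',cv2.resize(f['pixels'][110:290,220:400,::-1],None,fx=3.2,fy=3.2,interpolation=cv2.INTER_CUBIC))
f=grab('top','t4')
cv2.imwrite('pics/t4c.png',cv2.resize(f['pixels'][120:270,230:400,::-1],None,fx=3.5,fy=3.5,interpolation=cv2.INTER_CUBIC))
"
```

```text
at [552.8529 -10.2137 170.7709] rpy deg [-89.8817  -0.1137  -3.8413] t 5.72 F [-0.28 -0.44 -2.12] w 26.0 N 1
0 dp [3.4, 5.8, -3.6] rot [-0.12, 0.3, 0.11]
```

View pics/s4c.png

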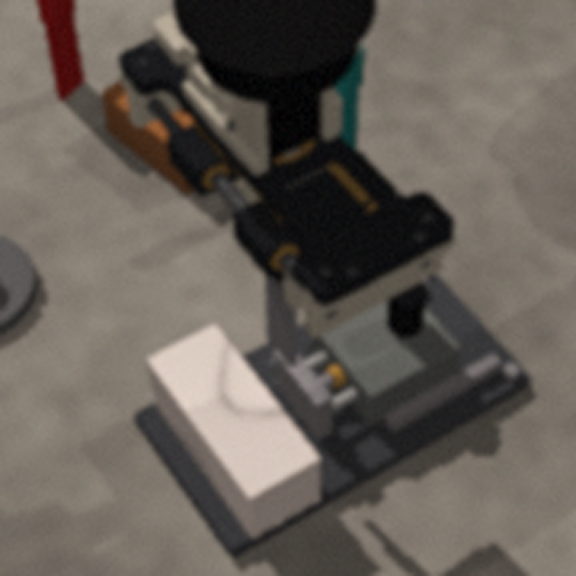

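View pics/t4c.png

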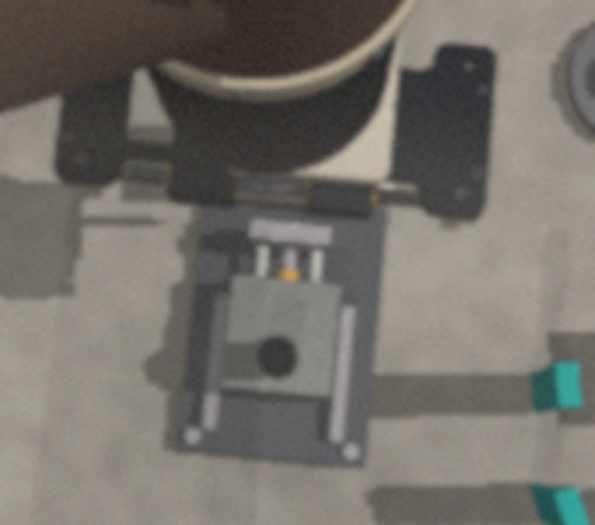

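```bash
python3 -c "
from plan import *
f=load('s4');C=cloud(f)
for v in range(192,224,3):
  print(v,[tuple((C[v,u]*1000).round().astype(int)) for u in range(301,322,3)])
print()
# shoe/fence check from scene: 
"
```

```text
192 [(np.int64(593), np.int64(30), np.int64(247)), (np.int64(591), np.int64(35), np.int64(250)), (np.int64(587), np.int64(37), np.int64(248)), (np.int64(586), np.int64(43), np.int64(254)), (np.int64(593), np.int64(61), np.int64(276)), (np.int64(591), np.int64(65), np.int64(279)), (np.int64(587), np.int64(67), np.int64(278))]
195 [(np.int64(484), np.int64(-130), np.int64(-3)), (np.int64(592), np.int64(35), np.int64(244)), (np.int64(561), np.int64(0), np.int64(185)), (np.int64(588), np.int64(46), np.int64(250)), (np.int64(596), np.int64(65), np.int64(276)), (np.int64(594), np.int64(69), np.int64(278)), (np.int64(591), np.int64(73), np.int64(280))]
198 [(np.int64(489), np.int64(-123), np.int64(-2)), (np.int64(555), np.int64(-17), np.int64(155)), (np.int64(561), np.int64(0), np.int64(176)), (np.int64(563), np.int64(12), np.int64(191)), (np.int64(588), np.int64(54), np.int64(252)), (np.int64(597), np.int64(73), np.int64(278)), (np.int64(594), np.int64(76), np.int64(279))]
201 [(np.int64(493), np.int64(-117), np.int64(-4)), (np.int64(555), np.int64(-18), np.int64(146)), (np.int64(556), np.
[... 1797 characters left out ...]
)), (np.int64(507), np.int64(-35), np.int64(41))]
219 [(np.int64(529), np.int64(-69), np.int64(11)), (np.int64(524), np.int64(-64), np.int64(13)), (np.int64(557), np.int64(-8), np.int64(102)), (np.int64(557), np.int64(2), np.int64(113)), (np.int64(509), np.int64(-53), np.int64(12)), (np.int64(504), np.int64(-50), np.int64(11)), (np.int64(505), np.int64(-37), np.int64(26))]
222 [(np.int64(533), np.int64(-63), np.int64(12)), (np.int64(526), np.int64(-62), np.int64(6)), (np.int64(541), np.int64(-31), np.int64(54)), (np.int64(557), np.int64(2), np.int64(104)), (np.int64(532), np.int64(-23), np.int64(54)), (np.int64(518), np.int64(-31), np.int64(33)), (np.int64(513), np.int64(-27), np.int64(33))]
```

The blade hangs upright. Its +x face is at x≈556 by depth, the fence face at ≈563 and the shoe at ≈543, and the foot is at z≈98. I'll shift +3 mm in x and −4 mm in y, then lower.

>>> move_arm:
  deltas:
    - {"dp": [4,5,-5],"rotation": [0,0.3,0.1]}
    - {"dp": [0,0,0],"rotation": [0,0,0]}

```text
t: 5.98
eef_pos: [0.5595, -0.0162, 0.17]
ee_rot: [-1.568, -0.006, -0.072]
force: [0.2, 0.4, -1.7]
width: 0.0257
```

```bash
python3 -c "
from plan import *
plan([556,-14,95],-.0722,step=20)"
```

```text
at [559.4718 -16.209  169.9649] rpy deg [-89.8505  -0.3348  -4.1412] t 5.98 F [ 0.16  0.42 -1.65] w 25.7 N 4
0 dp [-1.0, 18.7, 0.4] rot [-0.04, -0.0, 0.08]
1 dp [-1.0, 18.7, 0.5] rot [-0.04, -0.0, 0.08]
2 dp [-1.0, 18.7, 0.5] rot [-0.04, -0.0, 0.08]
3 dp [-0.9, 18.7, 0.5] rot [-0.04, -0.0, 0.08]
```

>>> move_arm:
  deltas:
    - {"dp": [-3,14,2],"rotation": [0,0,0.3]}
    - {"dp": [0,10,0],"rotation": [0,0,0]}
    - {"dp": [0,0,0],"rotation": [0,0,0]}

```text
t: 6.23
eef_pos: [0.5589, -0.0151, 0.1475]
ee_rot: [-1.567, -0.005, -0.074]
force: [-0.5, 0.3, -1.9]
width: 0.0259
```

```bash
python3 -c "
from plan import *
plan([556,-14,95],-.0722,step=20)"
```

```text
at [558.9089 -15.0689 147.4798] rpy deg [-89.7923  -0.2705  -4.2615] t 6.23 F [-0.5   0.31 -1.94] w 25.9 N 3
0 dp [-1.1, 17.5, 0.2] rot [-0.07, -0.04, 0.09]
1 dp [-1.0, 17.5, 0.2] rot [-0.07, -0.04, 0.09]
2 dp [-1.0, 17.5, 0.3] rot [-0.07, -0.04, 0.09]
```

>>> move_arm:
  deltas:
    - {"dp": [-4,0,0],"rotation": [0,0,0.3]}
    - {"dp": [-1,2,0],"rotation": [0,0,0]}

```text
t: 6.4
eef_pos: [0.5542, -0.0153, 0.1459]
ee_rot: [-1.568, 0.001, -0.075]
force: [-0.1, -0.5, -1.1]
width: 0.0259
```

```bash
python3 -c "
from plan import *
plan([556,-14,95],-.0722,step=20)
f=grab('scene','s5');C=cloud(f)
cv2.imwrite('pics/s5c.png',cv2.resize(f['pixels'][130:290,240:400,::-1],None,fx=3.6,fy=3.6,interpolation=cv2.INTER_CUBIC))
m=(C[...,1]>-.035)&(C[...,1]<.005)&(C[...,0]>.54)&(C[...,0]<.565)&(C[...,2]>.07)&(C[...,2]<.12)
print(m.sum(),C[m].mean(0),C[m].min(0),C[m].max(0),np.argwhere(m).mean(0))
A=C[m];print(np.median(A[A[:,2]<.09],0),np.median(A[A[:,2]>.1],0))
"
```

```text
at [554.1639 -15.2749 145.9414] rpy deg [-89.8181   0.041   -4.2959] t 6.4 F [-0.12 -0.48 -1.11] w 25.9 N 3
0 dp [0.6, 17.0, 0.4] rot [-0.06, -0.05, -0.01]
1 dp [0.6, 17.0, 0.4] rot [-0.06, -0.05, -0.01]
2 dp [0.6, 17.0, 0.5] rot [-0.06, -0.05, -0.01]
134 [ 0.557  -0.0112  0.0965] [ 0.5533 -0.0289  0.0717] [0.5589 0.0006 0.1192] [219.6567 305.9179]
[ 0.5572 -0.0109  0.0807] [ 0.5572 -0.0101  0.1099]
```

View pics/s5c.png

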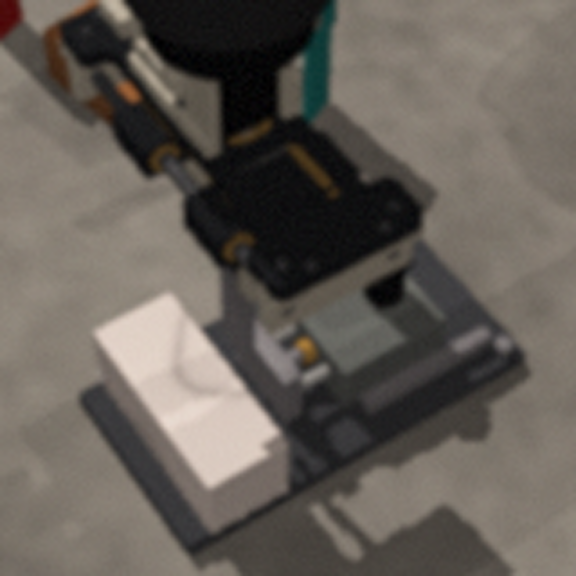

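The blade's +x face is at 557.2, about 5.5 mm short of the fence, and the shoe is well behind. I'm lowering it into the gap.

>>> move_arm:
  deltas:
    - {"dp": [1,17,0],"rotation": [0,0,0]}
    - {"dp": [0,17,0],"rotation": [0,0,0]}
    - {"dp": [0,10,0],"rotation": [0,0,0]}
    - {"dp": [0,0,0],"rotation": [0,0,0]}

```text
t: 6.78
eef_pos: [0.5569, -0.0149, 0.1029]
ee_rot: [-1.566, -0.005, -0.074]
force: [0.4, -0.5, -1.7]
width: 0.0255
```

```bash
python3 -c "
from plan import *
plan([556,-14,85],-.0722,step=20)"
```

```text
at [556.9042 -14.9469 102.9484] rpy deg [-89.7335  -0.2713  -4.2681] t 6.78 F [ 0.44 -0.5  -1.68] w 25.5 N 1
0 dp [-1.1, 17.9, 0.8] rot [-0.27, -0.13, 0.27]
```

>>> move_arm:
  deltas:
    - {"dp": [0,6,0],"rotation": [-0.2,0,1.8]}
    - {"dp": [0,4,0],"rotation": [0,0,1.8]}
    - {"dp": [0,0,0],"rotation": [0,0,0]}

```text
t: 7.03
eef_pos: [0.557, -0.0149, 0.0944]
ee_rot: [-1.57, 0.059, -0.073]
force: [1.0, -0.0, -1.6]
width: 0.0259
```

```bash
python3 -c "
from plan import *
plan([558,-14,85],-.0722,step=20)"
```

```text
at [556.9807 -14.869   94.422 ] rpy deg [-89.9555   3.4017  -4.1914] t 7.03 F [ 0.98 -0.02 -1.58] w 25.9 N 1
0 dp [1.5, 9.3, 0.9] rot [-0.05, -0.06, -3.4]
```

Now lower gently to contact.

>>> move_arm:
  deltas:
    - {"dp": [0,4,0],"rotation": [0,0,0]}
    - {"dp": [0,3,0],"rotation": [0,0,0]}

```text
t: 7.2
eef_pos: [0.558, -0.0147, 0.0885]
ee_rot: [-1.57, 0.056, -0.073]
force: [-0.0, 0.6, -1.2]
width: 0.0257
```

>>> move_arm:
  deltas:
    - {"dp": [0,3,0],"rotation": [0,0,0]}

```text
t: 7.28
eef_pos: [0.558, -0.0147, 0.0858]
ee_rot: [-1.569, 0.054, -0.073]
force: [-0.4, -0.3, -1.3]
width: 0.0261
```

```bash
python3 -c "
from plan import *
plan([558,-14,85],-.0722,step=20)"
```

```text
at [557.9753 -14.6767  85.7737] rpy deg [-89.9188   3.1199  -4.1946] t 7.28 F [-0.42 -0.33 -1.34] w 26.1 N 1
0 dp [0.0, 0.8, 0.7] rot [-0.08, -0.06, -3.12]
```

>>> move_arm:
  deltas:
    - {"dp": [0,2,0],"rotation": [0,0,0]}

```text
t: 7.37
eef_pos: [0.5583, -0.0148, 0.0846]
ee_rot: [-1.57, 0.053, -0.073]
force: [-1.3, -0.5, 13.0]
width: 0.026
```

>>> move_arm:
  deltas:
    - {"dp": [0,2,0],"rotation": [0,0,0]}

```text
t: 7.45
eef_pos: [0.5594, -0.0148, 0.0843]
ee_rot: [-1.57, 0.049, -0.071]
force: [-1.0, -0.4, 14.8]
width: 0.026
```

>>> move_arm:
  deltas:
    - {"dp": [0,-0.5,0],"rotation": [0,0,0]}

```text
t: 7.53
eef_pos: [0.5597, -0.0148, 0.0855]
ee_rot: [-1.57, 0.048, -0.071]
force: [-0.7, 0.8, -1.2]
width: 0.026
```

>>> move_arm:
  deltas:
    - {"dp": [0,0,0],"rotation": [0,0,0]}
    - {"dp": [0,0,0],"rotation": [0,0,0]}
    - {"dp": [0,0,0],"rotation": [0,0,0]}
  jaw: 110

```text
t: 7.78
eef_pos: [0.5599, -0.0147, 0.0865]
ee_rot: [-1.569, 0.045, -0.071]
force: [-1.4, 1.0, -0.3]
width: 0.0403
```

```bash
python3 -c "
from plan import *
plan([556,-14,165],-.0722)
f=grab('scene','s6')
cv2.imwrite('pics/s6c.png',cv2.resize(f['pixels'][130:290,240:400,::-1],None,fx=3.6,fy=3.6,interpolation=cv2.INTER_CUBIC))
"
```

```text
at [559.8797 -14.6906  86.5353] rpy deg [-89.9001   2.5701  -4.0414] t 7.78 F [-1.37  0.98 -0.28] w 40.3 N 3
0 dp [-2.5, -26.1, 0.2] rot [-0.03, 0.03, -0.86]
1 dp [-2.1, -26.1, 0.2] rot [-0.03, 0.03, -0.86]
2 dp [-1.7, -26.1, 0.2] rot [-0.03, 0.03, -0.86]
```

View pics/s6c.png

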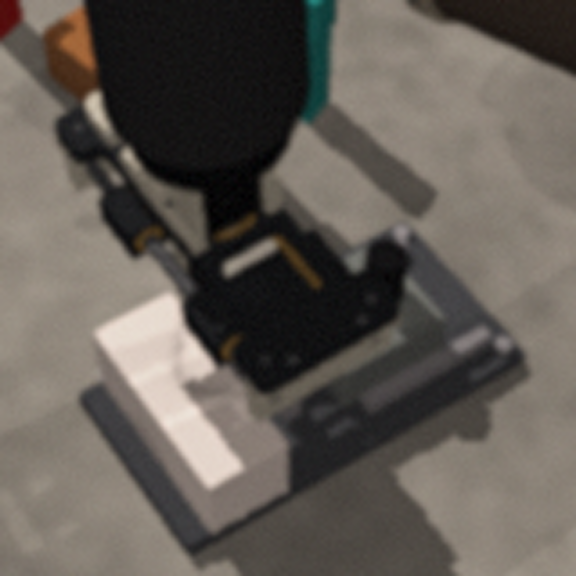

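The gripper is open around the handle and occludes it. I'll retract straight up and look.

>>> move_arm:
  deltas:
    - {"dp": [0,-15,0],"rotation": [0,0,0]}
    - {"dp": [0,-25,0],"rotation": [0,0,0]}
    - {"dp": [0,-25,0],"rotation": [0,0,-0.8]}
    - {"dp": [-20,-10,0],"rotation": [0,0,-0.8]}
    - {"dp": [-35,0,0],"rotation": [0,0,-0.8]}

```text
t: 8.25
eef_pos: [0.5109, -0.0113, 0.1626]
ee_rot: [-1.572, 0.007, -0.072]
force: [-0.9, 1.5, 1.0]
width: 0.05
```

```bash
python3 -c "
from plan import *
plan([458,-6,120],-.0722)
f=grab('scene','s7');g=grab('top','t7')
a=cv2.resize(f['pixels'][150:290,260:400,::-1],None,fx=2.8,fy=2.8,interpolation=cv2.INTER_CUBIC)
b=cv2.resize(g['pixels'][135:275,240:380,::-1],None,fx=2.8,fy=2.8,interpolation=cv2.INTER_CUBIC)
cv2.imwrite('pics/c7.png',np.hstack([a,b]))
"
```

```text
at [510.894  -11.3306 162.6058] rpy deg [-90.0755   0.3794  -4.1014] t 8.25 F [-0.92  1.51  1.  ] w 50.0 N 2
0 dp [-26.4, 21.5, 0.8] rot [0.04, 0.02, -0.19]
1 dp [-26.5, 21.4, 0.8] rot [0.04, 0.02, -0.19]
```

View pics/c7.png

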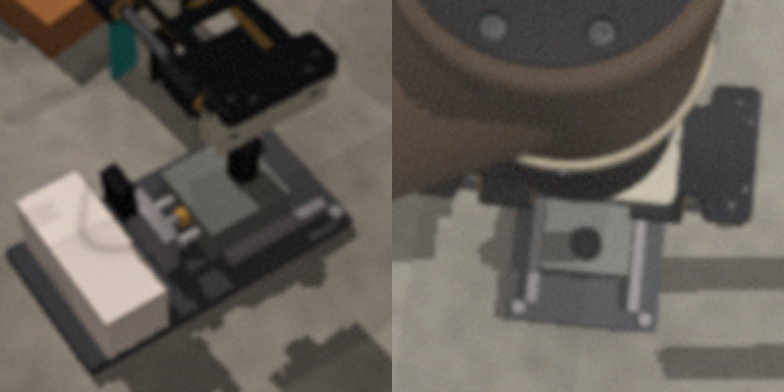

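The blade stands in the gap leaning on the fence, its handle at crop (118,190). Next is the post at (459,−6).

>>> move_arm:
  deltas:
    - {"dp": [-27,21,1],"rotation": [0,0,-0.2]}
    - {"dp": [-26,21,1],"rotation": [0,0,-0.2]}
    - {"dp": [0,0,0],"rotation": [0,0,0]}

```text
t: 8.6
eef_pos: [0.4492, -0.0063, 0.1197]
ee_rot: [-1.57, -0.0, -0.072]
force: [-1.2, -1.3, -1.1]
width: 0.0498
```

```bash
python3 -c "
from plan import *
plan([459,-6,56],-.0722)"
```

```text
at [449.2313  -6.2932 119.6987] rpy deg [-89.9407  -0.0097  -4.1291] t 8.6 F [-1.15 -1.25 -1.11] w 49.8 N 2
0 dp [4.9, 31.9, 0.5] rot [-0.03, 0.0, 0.0]
1 dp [4.9, 31.9, 0.5] rot [-0.03, 0.0, 0.0]
```

>>> move_arm:
  deltas:
    - {"dp": [9,8,0],"rotation": [0,0,0]}
    - {"dp": [0,12,0],"rotation": [0,0,0]}
    - {"dp": [0,0,0],"rotation": [0,0,0]}

```text
t: 8.85
eef_pos: [0.4581, -0.0068, 0.0988]
ee_rot: [-1.569, -0.001, -0.07]
force: [-0.2, -0.4, 0.7]
width: 0.05
```

```bash
python3 -c "
from plan import *
plan([459,-6,56],-.0722)"
```

```text
at [458.0605  -6.7949  98.8234] rpy deg [-89.9187  -0.0384  -4.0069] t 8.85 F [-0.22 -0.36  0.67] w 50.0 N 2
0 dp [0.4, 21.4, 0.4] rot [-0.04, 0.06, 0.02]
1 dp [0.4, 21.4, 0.4] rot [-0.04, 0.06, 0.02]
```

>>> move_arm:
  deltas:
    - {"dp": [0.5,18,0],"rotation": [0,0,0]}
    - {"dp": [0.5,18,0],"rotation": [0,0,0]}
    - {"dp": [0,6,0],"rotation": [0,0,0]}
    - {"dp": [0,0,0],"rotation": [0,0,0]}

```text
t: 9.18
eef_pos: [0.4632, -0.0065, 0.0562]
ee_rot: [-1.57, -0.002, -0.07]
force: [-0.1, 0.3, 0.8]
width: 0.05
```

```bash
python3 -c "
from plan import *
plan([459,-6,56],-.0722)
g=grab('scene','s8')
cv2.imwrite('pics/c8.png',cv2.resize(g['pixels'][130:290,260:420,::-1],None,fx=3,fy=3,interpolation=cv2.INTER_CUBIC))"
```

```text
at [463.2089  -6.5371  56.1609] rpy deg [-89.9305  -0.1206  -3.9934] t 9.18 F [-0.06  0.32  0.8 ] w 50.0 N 1
0 dp [-4.2, 0.2, 0.2] rot [-0.07, 0.14, 0.12]
```

View pics/c8.png

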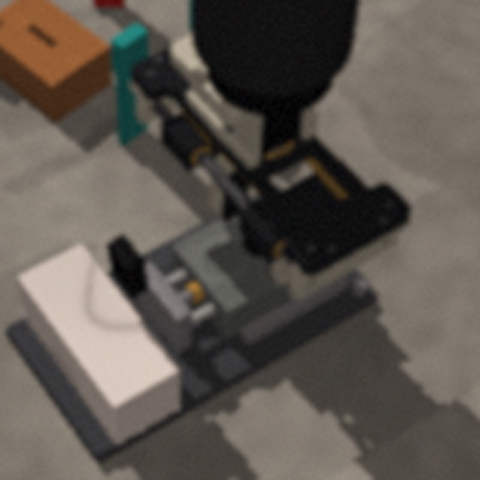

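The fingers are around the post and the blade still stands at crop (127,265). I'll centre on the post and grip it.

>>> move_arm:
  deltas:
    - {"dp": [-5,0,0],"rotation": [0,0,0]}
    - {"dp": [0,0,0],"rotation": [0,0,0]}

```text
t: 9.4
eef_pos: [0.4592, -0.006, 0.0576]
ee_rot: [-1.57, -0.003, -0.07]
force: [-0.8, 0.0, 0.5]
width: 0.0501
```

>>> move_arm:
  deltas:
    - {"dp": [0,0,0],"rotation": [0,0,0]}
    - {"dp": [0,0,0],"rotation": [0,0,0]}
    - {"dp": [0,0,0],"rotation": [0,0,0]}
    - {"dp": [0,0,0],"rotation": [0,0,0]}
    - {"dp": [0,0,0],"rotation": [0,0,0]}
  jaw: 230
  squeeze: 50

```text
t: 9.82
eef_pos: [0.4592, -0.0087, 0.0601]
ee_rot: [-1.573, -0.005, -0.067]
force: [8.0, -16.4, -9.3]
width: 0.0231
```

>>> move_arm:
  deltas:
    - {"dp": [0,0,0],"rotation": [0,0,0]}
    - {"dp": [0,0,0],"rotation": [0,0,0]}

```text
t: 9.98
eef_pos: [0.4594, -0.009, 0.0601]
ee_rot: [-1.573, -0.005, -0.068]
force: [-1.2, 4.1, -1.4]
width: 0.0231
```

>>> move_arm:
  deltas:
    - {"dp": [4,0,0],"rotation": [0,0,0]}
    - {"dp": [4,0,0],"rotation": [0,0,0]}

```text
t: 10.15
eef_pos: [0.4634, -0.0093, 0.06]
ee_rot: [-1.573, 0.001, -0.069]
force: [-11.4, 7.5, 11.4]
width: 0.0231
```

>>> move_arm:
  deltas:
    - {"dp": [3,0,0],"rotation": [0,0,0]}

```text
t: 10.23
eef_pos: [0.4645, -0.0094, 0.06]
ee_rot: [-1.573, 0.004, -0.069]
force: [-11.3, 6.7, 11.2]
width: 0.0229
```

>>> move_arm:
  deltas:
    - {"dp": [3,0,0],"rotation": [0,0,0]}

```text
t: 10.32
eef_pos: [0.4653, -0.0094, 0.06]
ee_rot: [-1.573, 0.008, -0.07]
force: [-10.3, 6.5, 11.5]
width: 0.023
```

```bash
python3 -c "
from plan import *
plan([459,-6,56],-.0722)
g=grab('scene','s9');f=grab('top','t9')
a=cv2.resize(g['pixels'][160:280,260:380,::-1],None,fx=3.2,fy=3.2,interpolation=cv2.INTER_CUBIC)
b=cv2.resize(f['pixels'][135:255,250:370,::-1],None,fx=3.2,fy=3.2,interpolation=cv2.INTER_CUBIC)
cv2.imwrite('pics/c9.png',np.hstack([a,b]))"
```

```text
at [465.2701  -9.4388  60.0182] rpy deg [-90.117    0.448   -3.9879] t 10.32 F [-10.32   6.52  11.51] w 23.0 N 1
0 dp [-6.5, 4.1, 3.0] rot [0.12, 0.15, -0.45]
```

View pics/c9.png

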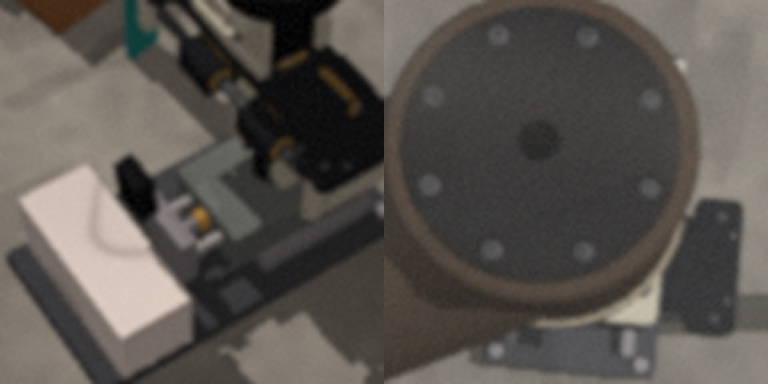

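>>> move_arm:
  deltas:
    - {"dp": [4,0,0],"rotation": [0,0,-0.4]}
    - {"dp": [4,0,0],"rotation": [0,0,-0.2]}

```text
t: 10.58
eef_pos: [0.469, -0.0097, 0.06]
ee_rot: [-1.573, 0.004, -0.07]
force: [-10.9, 7.0, 10.3]
width: 0.023
```

>>> move_arm:
  deltas:
    - {"dp": [4,0,0],"rotation": [0,0,-0.2]}

```text
t: 10.67
eef_pos: [0.4707, -0.0098, 0.06]
ee_rot: [-1.573, 0.004, -0.07]
force: [-11.6, 6.4, 11.0]
width: 0.0227
```

>>> move_arm:
  deltas:
    - {"dp": [4,0,0],"rotation": [0,0,-0.2]}

```text
t: 10.75
eef_pos: [0.4723, -0.01, 0.06]
ee_rot: [-1.574, 0.005, -0.071]
force: [-12.0, 6.9, 11.2]
width: 0.0233
```

>>> move_arm:
  deltas:
    - {"dp": [3,0,0],"rotation": [0,0,-0.2]}

```text
t: 10.83
eef_pos: [0.473, -0.01, 0.06]
ee_rot: [-1.574, 0.005, -0.071]
force: [-11.7, 6.1, 11.4]
width: 0.0231
```

```bash
python3 -c "
from plan import *
plan([459,-6,56],-.0722)
g=grab('scene','s10')
print(arm.get_state()['force'])
a=cv2.resize(g['pixels'][170:270,260:360,::-1],None,fx=5.5,fy=5.5,interpolation=cv2.INTER_CUBIC)
cv2.imwrite('pics/c10.png',a)"
```

```text
at [473.0392 -10.0129  60.022 ] rpy deg [-90.1806   0.2816  -4.0618] t 10.83 F [-11.74   6.12  11.44] w 23.1 N 1
0 dp [-14.3, 4.1, 3.0] rot [0.18, 0.08, -0.28]
[-10.8514   5.2741  11.0002]
```

View pics/c10.png

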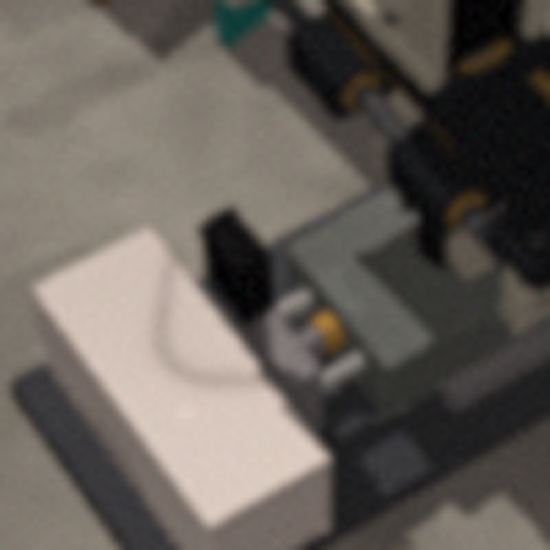

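The shoe (crop 295,340) is now close to the blade. I'm continuing in small steps.

>>> move_arm:
  deltas:
    - {"dp": [3,0,0],"rotation": [0,0,-0.3]}

```text
t: 10.97
eef_pos: [0.4738, -0.0101, 0.06]
ee_rot: [-1.574, 0.003, -0.071]
force: [-11.1, 7.3, 10.4]
width: 0.0229
```

>>> move_arm:
  deltas:
    - {"dp": [3,0,0],"rotation": [0,0,-0.3]}

```text
t: 11.05
eef_pos: [0.4744, -0.0101, 0.06]
ee_rot: [-1.574, 0.002, -0.072]
force: [-11.2, 7.0, 10.6]
width: 0.0233
```

>>> move_arm:
  deltas:
    - {"dp": [3,0,0],"rotation": [0,0,-0.3]}

```text
t: 11.13
eef_pos: [0.4751, -0.0102, 0.06]
ee_rot: [-1.575, 0.0, -0.072]
force: [-11.8, 5.7, 10.4]
width: 0.0229
```

>>> move_arm:
  deltas:
    - {"dp": [3,0,0],"rotation": [0,0,0]}

```text
t: 11.22
eef_pos: [0.4755, -0.0102, 0.06]
ee_rot: [-1.575, 0.004, -0.072]
force: [-11.6, 7.6, 10.5]
width: 0.0227
```

>>> move_arm:
  deltas:
    - {"dp": [3,0,0],"rotation": [0,0,0]}

```text
t: 11.3
eef_pos: [0.4758, -0.0102, 0.06]
ee_rot: [-1.575, 0.008, -0.072]
force: [-12.7, 7.9, 11.6]
width: 0.023
```

>>> move_arm:
  deltas:
    - {"dp": [3,0,0],"rotation": [0,0,0]}

```text
t: 11.38
eef_pos: [0.476, -0.0102, 0.06]
ee_rot: [-1.575, 0.013, -0.073]
force: [-13.6, 7.9, 12.3]
width: 0.0227
```

```bash
python3 -c "
from plan import *
g=grab('scene','s11')
print(arm.get_state()['force'])
a=cv2.resize(g['pixels'][170:270,260:360,::-1],None,fx=5.5,fy=5.5,interpolation=cv2.INTER_CUBIC)
cv2.imwrite('pics/c11.png',a)"
```

```text
[-12.9657   7.1975  13.2737]
```

View pics/c11.png

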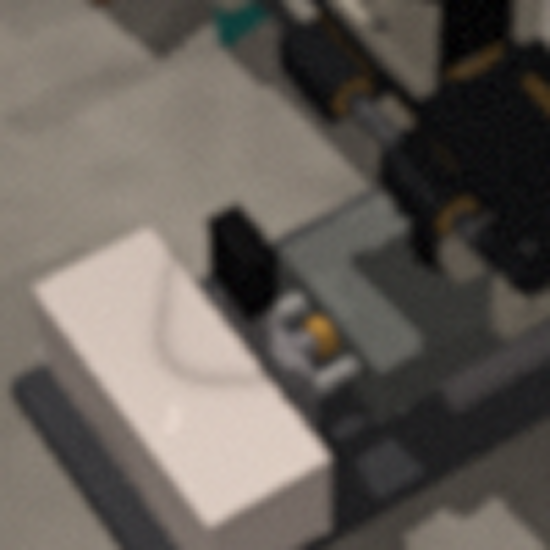

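>>> move_arm:
  deltas:
    - {"dp": [4,0,0],"rotation": [0,0,-0.4]}

```text
t: 11.52
eef_pos: [0.4771, -0.0103, 0.06]
ee_rot: [-1.576, 0.011, -0.073]
force: [-15.7, 8.7, 16.1]
width: 0.0229
```

>>> move_arm:
  deltas:
    - {"dp": [4,0,0],"rotation": [0,0,-0.4]}

```text
t: 11.6
eef_pos: [0.4779, -0.0104, 0.06]
ee_rot: [-1.576, 0.009, -0.074]
force: [-16.5, 9.8, 17.3]
width: 0.0231
```

The estimated squeeze is about 5 N (force up ~5.4 N over friction, ~2 mm past touch). I'll hold, then let go.

>>> move_arm:
  deltas:
    - {"dp": [0,0,0],"rotation": [0,0,0]}
    - {"dp": [0,0,0],"rotation": [0,0,0]}
    - {"dp": [0,0,0],"rotation": [0,0,0]}

```text
t: 11.85
eef_pos: [0.4773, -0.0102, 0.0601]
ee_rot: [-1.576, 0.01, -0.072]
force: [-0.1, -0.0, -1.4]
width: 0.0227
```

>>> move_arm:
  deltas:
    - {"dp": [0,0,0],"rotation": [0,0,0]}
    - {"dp": [0,0,0],"rotation": [0,0,0]}
    - {"dp": [0,0,0],"rotation": [0,0,0]}
    - {"dp": [0,0,0],"rotation": [0,0,0]}
  jaw: 110

```text
t: 12.18
eef_pos: [0.4781, -0.0101, 0.0605]
ee_rot: [-1.576, 0.009, -0.073]
force: [-0.1, -0.1, 0.5]
width: 0.0439
```

```bash
python3 -c "
from plan import *
plan([475,-9,120],-.0722,step=25)
g=grab('scene','s12')
a=cv2.resize(g['pixels'][170:270,260:360,::-1],None,fx=5.5,fy=5.5,interpolation=cv2.INTER_CUBIC)
cv2.imwrite('pics/c12.png',a)"
```

```text
at [478.0977 -10.1032  60.4707] rpy deg [-90.2822   0.5067  -4.1641] t 12.18 F [-0.07 -0.1   0.49] w 43.9 N 3
0 dp [-1.2, -19.8, 0.2] rot [0.09, -0.01, -0.17]
1 dp [-1.2, -19.8, 0.2] rot [0.09, -0.01, -0.17]
2 dp [-1.1, -19.8, 0.3] rot [0.09, -0.01, -0.17]
```

View pics/c12.png

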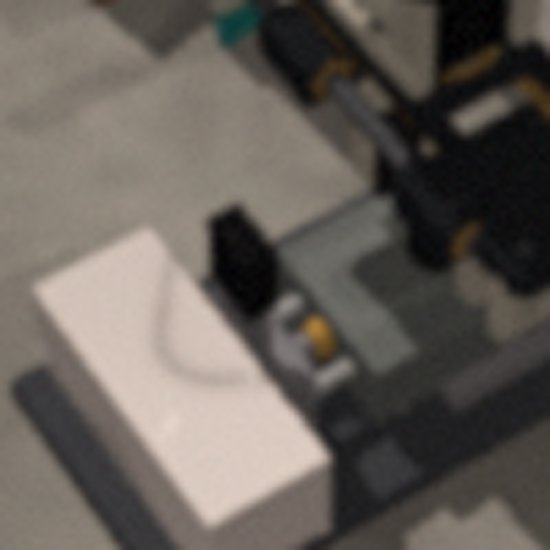

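Shoe against blade against fence, upright (handle at crop 243,255). Now back up and over to the blade.

>>> move_arm:
  deltas:
    - {"dp": [0,-25,0],"rotation": [0.1,0,-0.2]}
    - {"dp": [0,-38,0],"rotation": [0.1,0,-0.2]}
    - {"dp": [10,-38,0],"rotation": [0,0,0]}
    - {"dp": [38,-10,0],"rotation": [0,0,0]}
    - {"dp": [35,0,0],"rotation": [0,0,0]}

```text
t: 12.65
eef_pos: [0.5573, -0.0169, 0.1762]
ee_rot: [-1.573, 0.005, -0.072]
force: [1.0, 1.0, -0.5]
width: 0.0498
```

```bash
python3 -c "
from plan import *
plan([560,-14.5,130],-.0722)
g=grab('top','t13');g=grab('scene','s13')
C=cloud(g);p=g['pixels'].astype(int)
m=(C[...,0]>.54)&(C[...,0]<.58)&(C[...,1]>-.04)&(C[...,1]<.01)&(C[...,2]>.085)&(C[...,2]<.13)&(p.max(2)<70)
print(m.sum(),C[m].mean(0),C[m].min(0),C[m].max(0));t=m&(C[...,2]>.116);print(C[t].mean(0),t.sum())
a=cv2.resize(g['pixels'][130:270,240:380,::-1],None,fx=4,fy=4,interpolation=cv2.INTER_CUBIC)
cv2.imwrite('pics/c13.png',a)"
```

```text
at [557.2621 -16.9385 176.2245] rpy deg [-90.1434   0.3055  -4.1129] t 12.65 F [ 1.01  1.01 -0.53] w 49.8 N 2
0 dp [1.4, 23.1, 1.4] rot [0.07, 0.01, -0.15]
1 dp [1.3, 23.1, 1.3] rot [0.07, 0.01, -0.15]
196 [ 0.5628 -0.0093  0.1096] [ 0.5543 -0.0257  0.0864] [0.5681 0.0011 0.1232]
[ 0.561  -0.0118  0.1193] 85
```

View pics/c13.png

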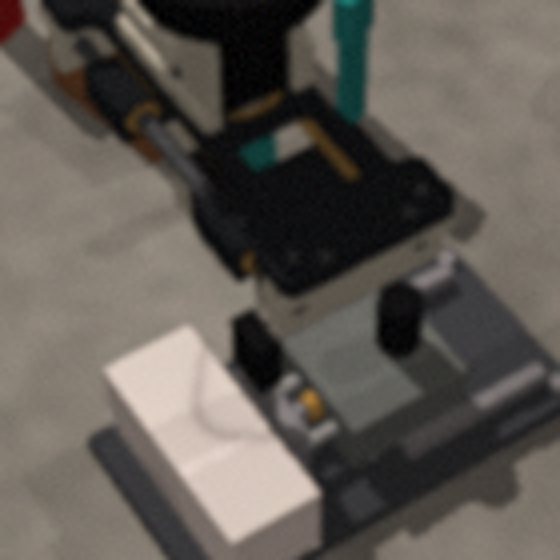

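The handle top centre measures (561,−12,120), which matches the blade standing flush on the fence. Lowering onto it.

>>> move_arm:
  deltas:
    - {"dp": [3,20,3],"rotation": [0,0,-0.2]}
    - {"dp": [0,20,0],"rotation": [0,0,0]}
    - {"dp": [0,0,0],"rotation": [0,0,0]}

```text
t: 13.0
eef_pos: [0.5649, -0.0146, 0.1329]
ee_rot: [-1.574, 0.001, -0.075]
force: [-0.6, -0.1, -0.4]
width: 0.0497
```

```bash
python3 -c "
from plan import *
plan([560.7,-13.5,85],-.0722,step=25)"
```

```text
at [564.8969 -14.6281 132.9226] rpy deg [-90.1617   0.0612  -4.315 ] t 13.0 F [-0.6  -0.13 -0.38] w 49.7 N 2
0 dp [-2.1, 24.0, 0.5] rot [0.08, -0.09, -0.03]
1 dp [-2.1, 24.0, 0.4] rot [0.08, -0.09, -0.03]
```

>>> move_arm:
  deltas:
    - {"dp": [-4,20,1],"rotation": [0,0,0]}
    - {"dp": [-1,20,0],"rotation": [0,0,0]}
    - {"dp": [0,6,0],"rotation": [0,0,0]}
    - {"dp": [0,0,0],"rotation": [0,0,0]}

```text
t: 13.33
eef_pos: [0.5601, -0.0135, 0.0874]
ee_rot: [-1.575, 0.001, -0.075]
force: [-0.0, 0.1, 0.8]
width: 0.0498
```

```bash
python3 -c "
from plan import *
plan([560.7,-13.5,85],-.0722,step=25)"
```

```text
at [560.103  -13.537   87.4323] rpy deg [-90.2185   0.0526  -4.2864] t 13.33 F [-0.04  0.14  0.83] w 49.8 N 1
0 dp [0.6, 2.4, 0.1] rot [0.22, -0.15, -0.05]
```

>>> move_arm:
  deltas:
    - {"dp": [0,0,0],"rotation": [0,0,0]}
    - {"dp": [0,0,0],"rotation": [0,0,0]}
    - {"dp": [0,0,0],"rotation": [0,0,0]}
    - {"dp": [0,0,0],"rotation": [0,0,0]}
    - {"dp": [0,0,0],"rotation": [0,0,0]}
  jaw: 200
  squeeze: 25

```text
t: 13.75
eef_pos: [0.5617, -0.0135, 0.0917]
ee_rot: [-1.574, -0.002, -0.074]
force: [0.2, -1.5, -7.1]
width: 0.026
```

>>> move_arm:
  deltas:
    - {"dp": [0,0,0],"rotation": [0,0,0]}
    - {"dp": [0,0,0],"rotation": [0,0,0]}
    - {"dp": [0,0,0],"rotation": [0,0,0]}

```text
t: 14.0
eef_pos: [0.5617, -0.0137, 0.0918]
ee_rot: [-1.574, -0.003, -0.075]
force: [0.7, -1.4, -3.4]
width: 0.026
```

>>> move_arm:
  deltas:
    - {"dp": [0,0,0],"rotation": [0,0,0]}

```text
t: 14.08
eef_pos: [0.5617, -0.0137, 0.0918]
ee_rot: [-1.574, -0.003, -0.075]
force: [1.1, -1.2, -2.8]
width: 0.0258
```

>>> move_arm:
  deltas:
    - {"dp": [0,-3,0],"rotation": [0,0,0]}

```text
t: 14.17
eef_pos: [0.5615, -0.0137, 0.0942]
ee_rot: [-1.574, -0.002, -0.075]
force: [1.6, -0.2, -6.3]
width: 0.0262
```

>>> move_arm:
  deltas:
    - {"dp": [0,-3,0],"rotation": [0,0,0]}

```text
t: 14.25
eef_pos: [0.5615, -0.0135, 0.0971]
ee_rot: [-1.574, -0.002, -0.075]
force: [1.6, -1.1, -5.9]
width: 0.0258
```

>>> move_arm:
  deltas:
    - {"dp": [0,-3,0],"rotation": [0,0,0]}

```text
t: 14.33
eef_pos: [0.5615, -0.0134, 0.1002]
ee_rot: [-1.574, -0.002, -0.075]
force: [2.2, -0.7, -6.9]
width: 0.0256
```

>>> move_arm:
  deltas:
    - {"dp": [0,-3,0],"rotation": [0,0,0]}

```text
t: 14.42
eef_pos: [0.5615, -0.0133, 0.1033]
ee_rot: [-1.574, -0.002, -0.075]
force: [1.9, -0.3, -6.7]
width: 0.0261
```

The drag reads about 6.5 N total while sliding, so squeeze ≈4.4 N. One more small lift, then hold and release.

>>> move_arm:
  deltas:
    - {"dp": [0,-2,0],"rotation": [0,0,0]}

```text
t: 14.5
eef_pos: [0.5616, -0.0132, 0.1057]
ee_rot: [-1.573, -0.002, -0.075]
force: [1.4, -1.0, -7.1]
width: 0.0263
```

>>> move_arm:
  deltas:
    - {"dp": [0,0,0],"rotation": [0,0,0]}

```text
t: 14.58
eef_pos: [0.5616, -0.0131, 0.1061]
ee_rot: [-1.573, -0.002, -0.075]
force: [0.6, -1.0, -6.1]
width: 0.026
```

>>> move_arm:
  deltas:
    - {"dp": [-0.5,0,0],"rotation": [0,0,0]}
    - {"dp": [0,0,0],"rotation": [0,0,0]}

```text
t: 14.75
eef_pos: [0.5615, -0.0131, 0.1065]
ee_rot: [-1.573, -0.003, -0.075]
force: [1.6, -0.9, -5.9]
width: 0.0256
```

>>> move_arm:
  deltas:
    - {"dp": [0,0.5,0],"rotation": [0,0,0]}
    - {"dp": [0,0.5,0],"rotation": [0,0,0]}
    - {"dp": [0,0,0],"rotation": [0,0,0]}
    - {"dp": [0,0,0],"rotation": [0,0,0]}
  jaw: 110

```text
t: 15.08
eef_pos: [0.5621, -0.013, 0.1072]
ee_rot: [-1.573, -0.005, -0.074]
force: [0.5, -0.9, -1.0]
width: 0.0467
```

>>> move_arm:
  deltas:
    - {"dp": [0,-12,0],"rotation": [0,0,0]}
    - {"dp": [0,-30,0],"rotation": [0,0,0]}
    - {"dp": [0,-35,0],"rotation": [0,0,0]}
    - {"dp": [-20,-20,0],"rotation": [0,0,0]}
    - {"dp": [-40,0,0],"rotation": [0,0,0]}

```text
t: 15.5
eef_pos: [0.5045, -0.0085, 0.2063]
ee_rot: [-1.577, -0.001, -0.075]
force: [0.7, 0.8, 0.9]
width: 0.0503
```

>>> move_arm:
  deltas:
    - {"dp": [-40,0,0],"rotation": [0,0,0]}
    - {"dp": [-10,0,-40],"rotation": [0,0,0]}
    - {"dp": [0,0,-40],"rotation": [0,0,0]}
    - {"dp": [0,0,-40],"rotation": [0,0,0]}
    - {"dp": [0,0,-40],"rotation": [0,0,0]}

```text
t: 15.92
eef_pos: [0.4388, -0.1586, 0.212]
ee_rot: [-1.572, -0.012, -0.053]
force: [1.5, 0.3, -0.5]
width: 0.0495
```

```bash
python3 -c "
from plan import *
print(st())
g=grab('scene','s14');f=grab('top','t14')
for x in (g,f):
  C=cloud(x);p=x['pixels'].astype(int)
  m=(C[...,0]>.54)&(C[...,0]<.58)&(C[...,1]>-.04)&(C[...,1]<.01)&(C[...,2]>.1)&(C[...,2]<.16)
  print(m.sum(),C[m].mean(0),C[m].min(0),C[m].max(0),'hi',np.percentile(C[m][:,2],[50,80,95]));
  t=m&(C[...,2]>np.percentile(C[m][:,2],75)-.004);print(C[t].mean(0),t.sum())
  for n,(c) in dict(tin=(.469,.257,.1),spray=(.641,.237,.12),puck=(.645,-.232,.033)).items():
    k=(abs(C[...,0]-c[0])<.07)&(abs(C[...,1]-c[1])<.07)&(abs(C[...,2]-c[2])<.006)
    print(n,C[k].mean(0),k.sum())
for tag in('scene0','top0'):
  C=cloud(load(tag))
  for n,(c) in dict(tin=(.469,.257,.1),spray=(.641,.237,.12),puck=(.645,-.232,.033)).items():
    k=(abs(C[...,0]-c[0])<.07)&(abs(C[...,1]-c[1])<.07)&(abs(C[...,2]-c[2])<.006)
    print('start',n,C[k].mean(0),k.sum())
a=cv2.resize(g['pixels'][150:290,250:390,::-1],None,fx=2.8,fy=2.8,interpolation=cv2.INTER_CUBIC)
b=cv2.resize(f['pixels'][130:270,240:380,::-1],None,fx=2.8,fy=2.8,interpolation=cv2.INTER_CUBIC)
cv2.imwrite('pics/c14.png',np.hstack([a,b]))"
```

```text
{'t': 15.9167, 'q': [0.0792, 0.0121, -0.46, 0.0031, -1.087, -1.7046], 'eef_pos': [0.4388, -0.1586, 0.212], 'ee_rot': [-1.572, -0.012, -0.0532], 'force': [1.5133, 0.2774, -0.4563], 'moment': [0.0353, -0.3432, -0.0032], 'width': 0.0495}
213 [ 0.5624 -0.0076  0.1243] [ 0.5518 -0.0244  0.1   ] [0.5679 0.0026 0.139 ] hi [0.128  0.1346 0.1362]
[ 0.5607 -0.0101  0.1342] 100
tin [0.47   0.2621 0.0995] 1370
spray [0.6423 0.2383 0.1193] 234
puck [ 0.6519 -0.2363  0.032 ] 158<string>:8: RuntimeWarning: Mean of empty slice.
  ret = um.true_divide(
Traceback (most recent call last):
ValueError: zero-size array to reduction operation minimum which has no identity
```

```bash
python3 -c "
from plan import *
g=load('s14');f=load('t14')
for tag in('scene0','s14'):
  x=load(tag);C=cloud(x)
  for n,(c) in dict(tin=(.469,.257,.1),spray=(.641,.237,.12),puck=(.645,-.232,.033)).items():
    k=(abs(C[...,0]-c[0])<.07)&(abs(C[...,1]-c[1])<.07)&(abs(C[...,2]-c[2])<.006)
    print(tag,n,C[k].mean(0),k.sum())
C=cloud(g);m=(C[...,0]>.545)&(C[...,0]<.575)&(C[...,1]>-.04)&(C[...,1]<.01)&(C[...,2]>.066)&(C[...,2]<.135)
for z in np.arange(.066,.135,.008):
  k=m&(C[...,2]>z)&(C[...,2]<z+.008)&(C[...,1]>-.02)&(C[...,1]<-.005)
  print(round(z,3),k.sum(),np.median(C[k],0))
a=cv2.resize(g['pixels'][150:290,250:390,::-1],None,fx=3,fy=3,interpolation=cv2.INTER_CUBIC)
b=cv2.resize(f['pixels'][:,:,::-1],None,fx=.6,fy=.6);b=cv2.copyMakeBorder(b,0,a.shape[0]-b.shape[0],0,0,0)
cv2.imwrite('pics/c14.png',np.hstack([a,b]))"
```

```text
scene0 tin [0.4697 0.2622 0.0995] 1361
scene0 spray [0.6423 0.2383 0.1192] 233
scene0 puck [ 0.6518 -0.2359  0.0321] 160
s14 tin [0.47   0.2621 0.0995] 1370
s14 spray [0.6423 0.2383 0.1193] 234
s14 puck [ 0.6519 -0.2363  0.032 ] 158
0.066 8 [ 0.562  -0.0118  0.0704]
0.074 9 [ 0.562  -0.0115  0.0781]
0.082 11 [ 0.5618 -0.0145  0.085 ]
0.09 0 [nan nan nan]
0.098 3 [ 0.5665 -0.0139  0.1042]
0.106 11 [ 0.5669 -0.013   0.11  ]
0.114 12 [ 0.5666 -0.0114  0.1191]
0.122 10 [ 0.5662 -0.0118  0.1258]
0.13 31 [ 0.5611 -0.0135  0.1337]
  return _methods._mean(a, axis=axis, dtype=dtype,
  ret = um.true_divide(
```

View pics/c14.png

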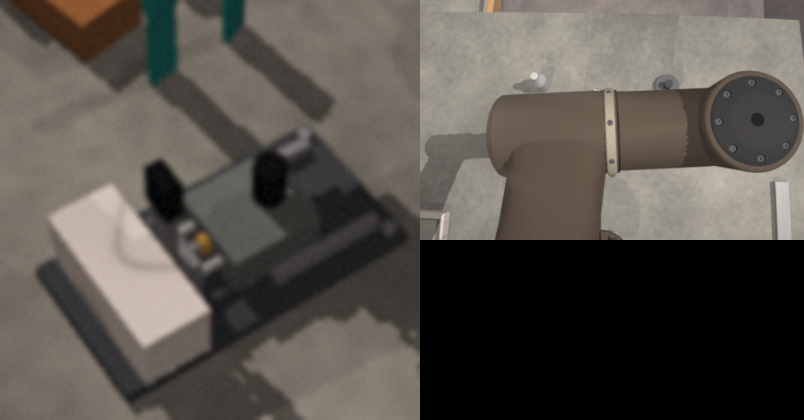

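The blade hangs upright: its face is at a constant x≈562 from z 66 to 90, and the handle top is ≈15 mm higher than when it stood. The tin, bottle and disc haven't moved. I'll settle the arm, recheck the height and hand in.

>>> move_arm:
  deltas:
    - {"dp": [0,0,0],"rotation": [0,0,0]}
    - {"dp": [0,0,0],"rotation": [0,0,0]}
    - {"dp": [0,0,0],"rotation": [0,0,0]}
    - {"dp": [0,0,0],"rotation": [0,0,0]}

```text
t: 16.35
eef_pos: [0.438, -0.1624, 0.212]
ee_rot: [-1.573, -0.011, -0.064]
force: [-0.3, 0.0, -0.9]
width: 0.0498
```

```bash
python3 -c "
from plan import *
g=grab('scene','s15')
for tag in ('s13','s14','s15'):
  x=load(tag);C=cloud(x);p=x['pixels'].astype(int)
  m=(C[...,0]>.552)&(C[...,0]<.563)&(C[...,1]>-.03)&(C[...,1]<.0)&(C[...,2]>.112)&(C[...,2]<.145)&(p.max(2)<70)
  print(tag,m.sum(),np.median(C[m],0))
s=arm.get_state();print(np.abs(s['qd']).max(),s['force'])
print(arm.job_done())"
```

```text
s13 60 [ 0.5588 -0.0113  0.1194]
s14 52 [ 0.5587 -0.0107  0.1347]
s15 52 [ 0.5587 -0.0124  0.1345]
0.0033416017188710578 [-0.5387 -0.6635 -0.3541]
the job is handed in; nothing more can be done
None
```

I set the jig and handed the job in at about 16.4 s. My last checks agree with the requirements, but the interface reports no verdict.

- **Placing:** I took the black-handled blade from the stand, stood it in the gap leaning lightly on the fence, and let go.
- **Nip:** I gripped the post and slid the guide until the push was about 5 N above its sliding friction, roughly 2 mm past first touch.
- **Drag:** Drawing the blade up took about 6.5–7 N while it slid, weight included, and 5.9–6.1 N just after the hand stopped. Both put the squeeze at about 4.5–5 N, so I did not reset the guide.
- **Final state:** In the scene camera the handle top is 15 mm higher than when the blade stood on the floor. The blade is upright, and its height held steady to 0.2 mm between two pictures 0.4 s apart. The tin, bottle and disc are within 0.5 mm of where they started, and the arm is clear of everything.
- **Not fully checked:** The arm blocked the top camera at the end, so these final checks come from the scene camera alone. The arm also crept up about 4 mm while closing on the handle, so the last 15 mm of lift may have been partly that creep rather than one clean pull.

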